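# Load a batch of three stones into the polisher and clamp it

### The job

Load the polisher with a batch of exactly three of the purple stones, lowering each one gently to the bottom of the brass pot (no dropping them in, they chip), and then tighten the orange clamp knob clockwise until it is at its stop and slips, stopping within a quarter turn of slipping. Put all the other purple stones in the wooden tray, and leave the dop stand, the blue lap and the rough amethyst chunk where they are.

Things in the scene. Friction and masses are not known exactly. Their poses are not given: they have to be found in the camera images.
- stone0: a purple amethyst polishing blank: oval from above, 62 mm long (its own x) by 46 mm wide (its own y), 38 mm high, flat underside, upright sides up to 25 mm and a rounded dome above; 150 g. Origin at the centre of its underside, z up. All stones are alike; absent ones read None.
- stone1: a purple amethyst polishing blank: oval from above, 62 mm long (its own x) by 46 mm wide (its own y), 38 mm high, flat underside, upright sides up to 25 mm and a rounded dome above; 150 g. Origin at the centre of its underside, z up. All stones are alike; absent ones read None.
- stone2: a purple amethyst polishing blank: oval from above, 62 mm long (its own x) by 46 mm wide (its own y), 38 mm high, flat underside, upright sides up to 25 mm and a rounded dome above; 150 g. Origin at the centre of its underside, z up. All stones are alike; absent ones read None.
- stone3: a purple amethyst polishing blank: oval from above, 62 mm long (its own x) by 46 mm wide (its own y), 38 mm high, flat underside, upright sides up to 25 mm and a rounded dome above; 150 g. Origin at the centre of its underside, z up. All stones are alike; absent ones read None.
- stone4: a purple amethyst polishing blank: oval from above, 62 mm long (its own x) by 46 mm wide (its own y), 38 mm high, flat underside, upright sides up to 25 mm and a rounded dome above; 150 g. Origin at the centre of its underside, z up. All stones are alike; absent ones read None.
- stone5: a purple amethyst polishing blank: oval from above, 62 mm long (its own x) by 46 mm wide (its own y), 38 mm high, flat underside, upright sides up to 25 mm and a rounded dome above; 150 g. Origin at the centre of its underside, z up. All stones are alike; absent ones read None.
- polisher: the vibratory polisher, fixed to the bench, on a green base plate 325 x 226 x 25 mm. Origin on the bench under the axis of the pot; the plate runs from 115 mm behind to 210 mm ahead of it along its own x. The knob column (64 mm across, top 70 mm above the bench) stands on the plate, its axis 170 mm from the origin along +x. It may stand on the left or the right.
- pot (a joint): how far the sprung brass pot has sunk, in m: 0 when empty, about 5.9 mm more for every stone in it (damped spring, 250 N/m, 35 mm of travel)
- pot_in (a point): centre of the inner floor of the brass pot (moves down with it), about 56 mm above the bench when empty. The pot is round, open-topped, straight-sided, 196 mm across inside (wall 5 mm), 60 mm deep.
- spindle (a joint): angle of the dark spindle disc with a white pointer, under the orange knob, in rad, growing clockwise seen from above. It comes to its stop at 2.2, where the white pointer meets the red mark on the column (the mark lies on the pot's side). It starts 0.5 to 1.9 rad short of it. It turns with the knob, with about 0.06 N m of drag, and stays where it is left.
- cap (a joint): how far the orange knob has slipped (clicked) clockwise on the spindle, in rad; 0 at the start. It stays 0 until the spindle is at its stop; then the clutch in the knob slips at about 0.25 N m.
- cap_grip (a point): centre of the orange knob's grip bar, 107 mm above the bench: an upright bar 62 mm long (its own x), 14 mm thick (its own y), 28 mm high (14 mm above and below this point), z up. Turning the knob turns these axes.
- tray: dark wooden tray fixed to the bench, outside 244 mm (its own x) by 154 mm (its own y), 34 mm high, walls and floor 6 mm thick. Origin at the centre of its underside. It stands on the other side from the polisher.
- dop_stand: dark oak stand with four upright dop sticks, 70 x 180 mm, 144 mm high; origin under its centre. Bystander: leave it alone.
- lap: round blue ceramic polishing lap lying flat, 156 mm across, 14 mm thick; origin under its centre. Bystander: leave it alone.
- chunk: rough amethyst chunk, about 75 x 60 x 75 mm; origin under its centre. Bystander: leave it alone.
There are look-alikes about, which are no part of the job. What is shaped like the stone0 but white is not meant. Leave any white look-alike of the stone5 alone.

How it is judged:
By the outcome, as a careful person would: the job done as asked, in the order asked, and still so for the second after the job is handed in, with the robot touching nothing.
Of stone0, stone1, stone2, stone3, stone4, stone5 only 4 to 6 are there at a start; the rules pass over those that are not, and their reading is None.
At some moment in a run one of stone0, stone1, stone2, stone3, stone4, stone5 may be knocked a few centimetres aside while the robot is not near it.
It also fails if it takes over 210 s, if anything falls off the work surface, if the arm or the gripper's body presses on something with over 40 N, if the wrist force passes 120 N, or if a joint passes its speed limit or range.

### The arm

A 6-joint arm with a two-finger parallel gripper is mounted at the origin on the work surface. World frame = base frame: x ahead of the robot, y to its left, z up, the work surface at z = 0. Lengths are in mm, angles in degrees, forces in N, time in s.
With the tool pointing down it reaches from about 300 to 850 mm from the base axis. Payload 4.2 kg.
Tool frame: the origin (TCP) lies midway between the tips of the shut fingers; the grasp point (between the pads) lies 19 mm behind it; y points along the fingers, z is the direction in which the jaws open and shut, and the axes are right-handed (so a half turn about y gives the same grasp; the last joint's range is limited). The gripper opens to 91 mm and grips with 3 to 60 N. Pads are 32 mm wide; open, the fingers measure 118 mm over their backs; the gripper's body (76 mm by 178 mm) begins 60 mm behind the grasp point.
Start: joints at [-73.568, 18.312, 89.639, -0, 72.044, -1.146], TCP at [173.659, -548.166, 213.976] pointing down, gripper open.
Joint ranges: [-177.97, 177.97], [-48.28, 115.42], [12.27, 149.76], [-77.06, 257.06], [2.81, 150.46], [-146.56, 146.56]. Speed limits (degrees/s): [147.25, 147.25, 180, 180, 180, 180].

### API

Orientations are given as [roll, pitch, yaw] about the fixed x, y, z axes, in that order (R = Rz(yaw) Ry(pitch) Rx(roll)).
In Python, from workcell import env gives the robot as it stands.
- The arm moves only by the shell command python3 -m handwheel 'ROWS' [FORCE]. ROWS is JSON, a list of rows, each a list of 3 entries, a list of its own where there are three numbers: the opening, from 0 (shut) to 1 (fully open), then the shift along the tool's x, y, z in mm, then the turn, a rotation vector about the tool's x, y, z in degrees. A call has exactly 10 rows; each row shifts and turns the commanded pose from where the row before left it, along the tool's axes as they then stand; what a row does not reach is not made up. A row lasts 1/12 s, in which the tool goes at most 41.7 mm and 7.16 degrees, less where a joint would pass 70% of its speed; a pose out of reach is approached as far as the arm can. A call is refused whole if a number of a shift passes 41.7 or a number of a turn 7.16, either way. A call with a gripper value outside its range is refused whole. The fingers move at their own pace and stop on an object; FORCE is the grip in N (left out, the last holds). Time passes only in rows, so rows that do not move let the fingers close, or fill a call up. It gives the time, the measured TCP pose, the force and the opening at its end, in the units of the state.
- env.state(): the state, without advancing time (a new reading comes with each control period).
- env.grab_frame(name): name is "side" or "top" or "wrist"; returns the picture (400x640x3 uint8, red, green, blue); there is no depth.
- env.camera_info(name): a dict with "fx", "fy", "cx", "cy" (pixels), "camera_from_world" (4x4, takes a point from world to camera coordinates); the wrist camera has in their place "mount" (4x4, takes a point from camera to tool coordinates, whose origin is the TCP and whose axes are the tool frame's). Camera axes: x right, y down, z forward; pixel columns grow to the right and rows downward; lengths in mm; the calibration is good to about 2 mm. A picture is of the moment at which its call begins: read the wrist's pose just before it. camera_info takes no time and is no camera call.
- env.job_done(): hands the job in, once; it reports no verdict.
Trained networks look in the newest picture that a camera, given by its name, has taken for a name from the list of things; names that differ only in an ending like _2 or _b are one class to them, and where a whole thing is asked for, a point or a joint stands for the part that bears it (a point fixed in the world has none). Each returns a list of dicts, best first, with "p" (0 to 1); they miss things now and then, are a little off and sometimes report something else, mostly with a low value. They report only what shows in the picture. A call takes as long as a camera call. They do not tell look-alikes from the thing itself.
- env.masks_of(camera, label): "region" (400x640 bool, what is visible of it) and "location" ([column, row] in pixels, amid what is visible of it).
The state is a dict: "time_s": time; "qpos": joint angles; "qvel": joint speeds; "effort": joint torques, N m; "ee_pos": TCP position; "ee_rot": TCP orientation; "force": force on the tool from outside, world axes, zero at the start; "torque": the same for the moment, N m; "gripper_width": finger opening in mm.
Only numpy, scipy, OpenCV 4.12 (cv2) and the standard library are available. Lean on these libraries where they do the work, as an engineer would, in place of code of your own. Each camera call takes 0.05 s, during which the arm holds its last target.

## Working session

There is one attempt and no reset: what is moved stays moved. The work goes in short steps, Python scripts to look and compute and a shell command to move; the robot and the scene stay as the last step left them, time stands still between calls to the robot, and variables do not carry over. Pictures are saved under pics/ and viewed, and the job is handed in when it is done.

```bash
ls; mkdir -p pics; python3 - <<'E'
from workcell import env
import cv2
for c in ["side","top","wrist"]:
    im=env.grab_frame(c); cv2.imwrite(f"pics/{c}0.png",im[:,:,::-1])
    print(c,env.camera_info(c))
print(env.state())
E
```

```text
pics
side {'fx': 402.3400535954236, 'fy': 402.3400535954236, 'cx': 320.5739969330519, 'cy': 200.3936880801337, 'camera_from_world': array([[-9.84906568e-01, -1.72934467e-01,  7.26104300e-03,
         5.48600605e+02],
       [-1.16439487e-01,  6.30947206e-01, -7.67038114e-01,
         1.26922829e+02],
       [ 1.28065993e-01, -7.56306349e-01, -6.41560448e-01,
         9.09586780e+02],
       [ 0.00000000e+00,  0.00000000e+00,  0.00000000e+00,
         1.00000000e+00]])}
top {'fx': 425.449359965058, 'fy': 425.449359965058, 'cx': 324.10344309243084, 'cy': 199.94090406338267, 'camera_from_world': array([[ 3.24971601e-03, -9.99987689e-01,  3.74990210e-03,
        -6.64329527e+00],
       [-9.94478759e-01, -3.62509078e-03, -1.04875431e-01,
         5.75663169e+02],
       [ 1.04887734e-01, -3.38838262e-03, -9.94478296e-01,
         9.89170519e+02],
       [ 0.00000000e+00,  0.00000000e+00,  0.00000000e+00,
         1.00000000e+00]])}
wrist {'fx': 310.8478840594362, 'fy': 310.8478840594362, 'cx': 318.4516190369303, 'cy': 195.1174335230994, 'mount': array([[ 8.05340597e-04,  9.59459367e-01, 
[... 257 characters left out ...]
.00000000e+00,
         1.00000000e+00]])}
{'time_s': 0.15, 'qpos': array([-7.35667605e+01,  1.83414641e+01,  8.96883996e+01, -7.92876270e-04,
        7.20418420e+01, -1.14733385e+00]), 'qvel': array([-0.02402148, -0.19187746, -0.2354766 , -0.03634792, -0.05768489,
       -0.0299758 ]), 'effort': array([ 1.38247018e-03, -4.12774587e+01, -2.32156813e+01,  7.27770058e-02,
        4.33759473e-02, -1.09884199e-04]), 'ee_pos': array([ 173.55958465, -547.80920022,  213.34429571]), 'ee_rot': array([-9.00717064e+01,  6.82000850e-04, -1.62419182e+02]), 'force': array([ 0.27512029, -0.45381602,  0.05158861]), 'torque': array([-0.0626194 ,  0.00446857, -0.01528068]), 'gripper_width': 91.49695041460049}
```

View pics/top0.png

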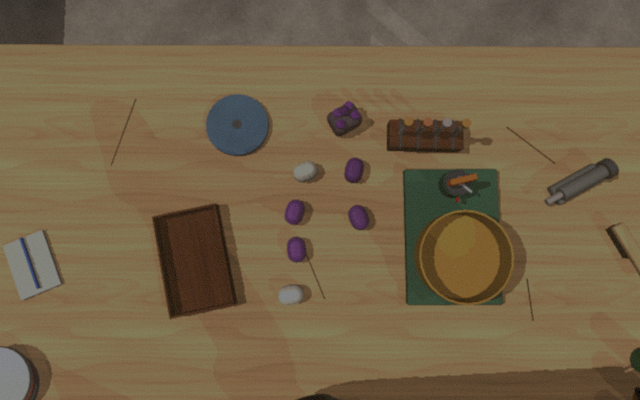

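View pics/side0.png

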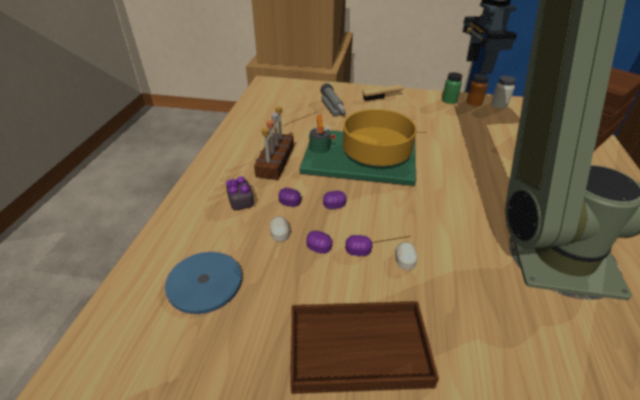

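View pics/wrist0.png

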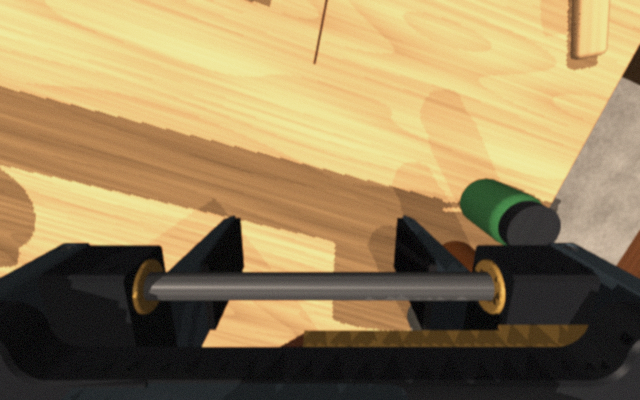

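```bash
cat > h.py <<'E'
from workcell import env
import numpy as np, cv2
from scipy.spatial.transform import Rotation as Ro
def state():
    s=env.state(); R=Ro.from_euler('xyz',s['ee_rot'],degrees=True).as_matrix(); return s,R,np.array(s['ee_pos'])
def cam(name):
    i=env.camera_info(name); K=np.array([[i['fx'],0,i['cx']],[0,i['fy'],i['cy']],[0,0,1.]])
    if 'mount' in i:
        s,R,p=state(); T=np.eye(4);T[:3,:3]=R;T[:3,3]=p
        M=np.linalg.inv(T@i['mount'])
    else: M=np.array(i['camera_from_world'])
    return K,M
def ray(c,px):
    K,M=c; d=np.linalg.inv(K)@np.array([px[0],px[1],1.]); R=M[:3,:3]; o=-R.T@M[:3,3]; d=R.T@d; return o,d/np.linalg.norm(d)
def onz(c,px,z):
    o,d=ray(c,px); return o+d*(z-o[2])/d[2]
def tri(c1,p1,c2,p2):
    o,d=ray(c1,p1);q,e=ray(c2,p2)
    t=np.linalg.lstsq(np.array([d,-e]).T,q-o,rcond=None)[0]
    a=o+d*t[0];b=q+e*t[1]; return (a+b)/2,np.linalg.norm(a-b)
def proj(c,P):
    K,M=c; v=K@(M[:3,:3]@np.asarray(P,float)+M[:3,3]); return v[:2]/v[2]
def purple(im):
    h=cv2.cvtColor(im,cv2.COLOR_RGB2HSV)
    m=((h[...,0]>=130)&(h[...,0]<=165)&(h[...,1]>80)&(h[...,2]>35)).astype(np.uint8)
    n,l,st,ce=cv2.connectedComponentsWithStats(m)
    return [(st[k,4],ce[k],l==k) for k in range(1,n) if st[k,4]>60]
def yaw_of(mask,c,z):
    # principal axis of the mask mapped on the plane z
    ys,xs=np.nonzero(mask); P=np.array([onz(c,(x,y),z)[:2] for x,y in zip(xs,ys)])
    m=P.mean(0); w,v=np.linalg.eigh(np.cov((P-m).T)); a=np.degrees(np.arctan2(v[1,1],v[0,1]))
    return m,a%180,2*np.sqrt(w)
def go(target,yaw=None):
    """print shift in present tool axes & turn about tool y (down) to reach target with tool down and tool-z(jaw) along yaw (mod 180)"""
    s,R,p=state()
    if target is not None: print('shift tool xyz',np.round(R.T@(np.asarray(target)-p),1))
    if yaw is not None:
        z=R[:,2]; cur=np.degrees(np.arctan2(z[1],z[0])); d=(yaw-cur+90)%180-90
        print('turn about tool y',round(-d,1),'alt',round(-d+180*np.sign(d),1),'j6',s['qpos'][5].round(1))
        a=np.radians(d); R2=np.array([[np.cos(a),-np.sin(a),0],[np.sin(a),np.cos(a),0],[0,0,1]])@R
        if target is not None: print('shift in axes after turn',np.round(R2.T@(np.asarray(target)-p),1))
    print('t',round(s['time_s'],2),'p',p.round(1),'rot',np.round(s['ee_rot'],1),'F',s['force'].round(1),'T',s['torque'].round(2),'w',round(s['gripper_width'],1))
def scene(z=15):
    c=cam('top'); im=env.grab_frame('top')
    for a,ce,m in sorted(purple(im),key=lambda t:-t[0]):
        P,yw,sd=yaw_of(m,c,z); print('purple',a,ce.round(1),'xy',P.round(1),'long axis',yw.round(0),'sd',sd.round(1))
    return im
E
python3 - <<'E'
from h import *
scene()
s=env.grab_frame('side')
for a,ce,m in purple(s): print('side',a,ce.round(1))
ct,cs=cam('top'),cam('side')
for lab in ['stone0','polisher','pot','cap','spindle','tray','dop_stand','lap','chunk']:
    for n,c in(('top',ct),('side',cs)):
        print(lab,n,[(round(d['p'],2),np.round(d['location']).tolist(),int(d['region'].sum())) for d in env.masks_of(n,lab)][:8])
E
python3 - <<'E'
import cv2
im=cv2.imread('pics/top0.png'); cv2.imwrite('pics/c1.png',cv2.resize(im[150:320,395:525],None,fx=4.5,fy=3.5*4.5/3.5*0.78,interpolation=cv2.INTER_CUBIC))
cv2.imwrite('pics/c2.png',cv2.resize(im[90:320,150:400],None,fx=2.6,fy=2.6,interpolation=cv2.INTER_CUBIC))
E
```

```text
purple 339 [295.7 249.3] xy [457.8  63.1] long axis 6.0 sd [20.8 30.3]
purple 327 [293.5 211.6] xy [548.6  69.4] long axis 167.0 sd [20.7 30.2]
purple 322 [357.8 216.9] xy [536.3 -86.5] long axis 20.0 sd [20.6 29.7]
purple 308 [353.2 169.4] xy [652.9 -75.9] long axis 165.0 sd [20.4 30. ]
purple 155 [342.7 109.4] xy [804.  -50.3] long axis 123.0 sd [12.  30.9]
purple 67 [354.6 114.4] xy [791.3 -79.9] long axis 22.0 sd [11.2 12.4]
purple 65 [340.  123.6] xy [767.7 -43.6] long axis 10.0 sd [11.2 11.9]
side 279 [237.2 185.7]
side 316 [289.2 196.9]
side 340 [334.1 199.4]
side 438 [318.7 241.5]
side 450 [358.4 245.3]
stone0 top [(0.95, [298.0, 252.0], 423), (0.84, [359.0, 218.0], 386), (0.75, [296.0, 294.0], 419), (0.73, [307.0, 172.0], 418), (0.71, [354.0, 171.0], 413), (0.6, [294.0, 214.0], 415)]
stone0 side [(0.9, [318.0, 241.0], 487), (0.78, [294.0, 196.0], 380), (0.77, [336.0, 202.0], 379), (0.72, [357.0, 245.0], 508), (0.65, [405.0, 259.0], 489), (0.58, [278.0, 229.0], 391), (0.16, [272.0, 150.0], 1697)]
polisher top [(0.78, [454.0, 238.0], 13591), (0.71, [463.0, 181.0], 218)]
polisher side [(0.84, [364.0, 152.0], 7101), (0.15, [377.0, 133.0], 3440)]
pot top [(0.65, [464.0, 258.0], 7366)]
pot side [(0.74, [379.0, 134.0], 3496)]
cap top [(0.75, [464.0, 181.0], 219)]
cap side [(0.66, [321.0, 125.0], 111)]
spindle top [(0.95, [458.0, 179.0], 599)]
spindle side [(0.8, [321.0, 131.0], 220), (0.47, [321.0, 125.0], 111)]
tray top [(0.72, [195.0, 261.0], 7149), (0.26, [466.0, 258.0], 7372)]
tray side [(0.67, [361.0, 348.0], 12491)]
dop_stand top [(0.57, [426.0, 133.0], 2550)]
dop_stand side [(0.98, [274.0, 150.0], 1660)]
lap top [(0.56, [237.0, 127.0], 3082)]
lap side [(0.9, [202.0, 278.0], 3728)]
chunk top [(0.92, [346.0, 119.0], 815)]
chunk side [(0.77, [239.0, 191.0], 750), (0.73, [365.0, 151.0], 7071), (0.45, [334.0, 202.0], 384)]
```

View pics/c1.png

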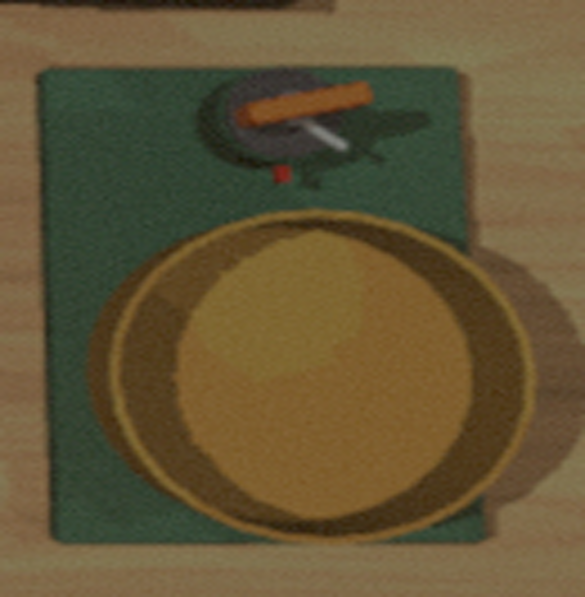

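View pics/c2.png

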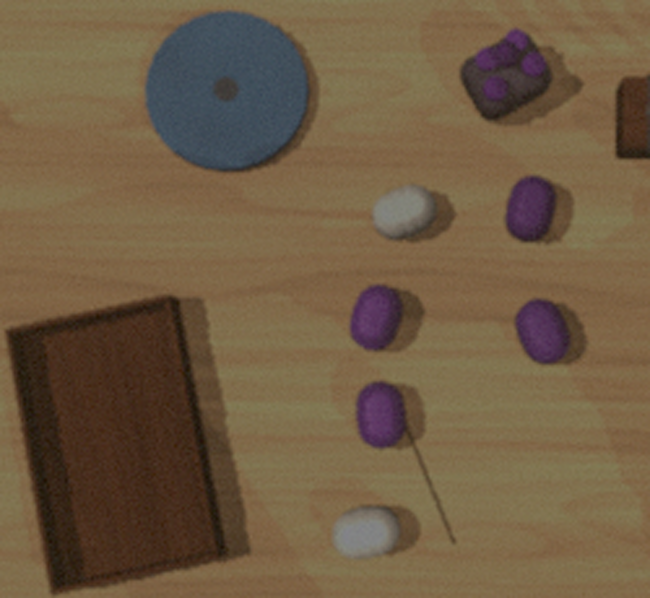

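```bash
python3 - <<'E'
from h import *
from scipy.optimize import least_squares
from scipy.spatial import cKDTree
obs=[]
for n in('top','side'):
    im=env.grab_frame(n); r=env.masks_of(n,'pot')[0]['region'].astype(np.uint8)
    cn=max(cv2.findContours(r,cv2.RETR_EXTERNAL,cv2.CHAIN_APPROX_NONE)[0],key=len)[:,0,:].astype(float)
    print(n,cn.min(0),cn.max(0))
    obs.append((cam(n),cn))
th=np.linspace(0,2*np.pi,720)
def res(p,full=False):
    out=[]
    for (c,cn),nm in zip(obs,('t','s')):
        E=np.array([proj(c,[p[0]+p[3]*np.cos(t),p[1]+p[3]*np.sin(t),p[2]]) for t in th[::4]])
        d=cKDTree(cn).query(E)[0]
        out.append(np.clip(d,0,4) if nm=='t' else np.where(E[:,1]<np.median(E[:,1]),np.clip(d,0,4),0))
    return np.concatenate(out)
for z in (None,):
    f=least_squares(res,[460,-330,116,103],x_scale=[1,1,1,1],diff_step=1e-3,loss='soft_l1')
    print(f.x.round(1),np.mean(f.fun))
# stones
ct,cs=cam('top'),cam('side')
T=[(295.7,249.3),(293.5,211.6),(357.8,216.9),(353.2,169.4)];S=[(358.4,245.3),(318.7,241.5),(334.1,199.4),(289.2,196.9)]
for t,s in zip(T,S): print(t,*tri(ct,t,cs,s))
# cap, spindle, corners
im=cv2.imread('pics/top0.png'); 
cv2.imwrite('pics/c3.png',cv2.resize(im[160:215,425:500],None,fx=9,fy=9,interpolation=cv2.INTER_CUBIC))
im=cv2.imread('pics/side0.png'); 
cv2.imwrite('pics/c4.png',cv2.resize(im[100:170,285:365],None,fx=8,fy=8,interpolation=cv2.INTER_CUBIC))
for z in (6,34):
  print('tray',z,[onz(ct,p,z).round(0)[:2].tolist() for p in [(153,216),(218,206),(236,305),(171,317)]])
print('plate',[onz(ct,p,25).round(0)[:2].tolist() for p in [(404,169),(498,169),(502,304),(407,304)]])
E
```

```text
top [414. 209.] [514. 305.]
side [342. 108.] [416. 165.]
[ 445.4 -310.8  112.4  104.6] 0.7115140377628797
(295.7, 249.3) [458.44894737  63.14719394  15.21188985] 1.2676684890238705
(293.5, 211.6) [548.86946129  69.30095493  17.00262156] 0.8536658738471212
(357.8, 216.9) [536.60650859 -86.3547611   16.24427379] 0.8262147600428137
(353.2, 169.4) [652.73557833 -75.72856301  15.85749385] 0.0971492344772469
tray 6 [[537.0, 413.0], [562.0, 255.0], [325.0, 205.0], [297.0, 359.0]]
tray 34 [[535.0, 401.0], [560.0, 248.0], [329.0, 199.0], [301.0, 349.0]]
plate [[653.0, -199.0], [653.0, -427.0], [332.0, -424.0], [331.0, -200.0]]
```

```bash
python3 -c "
from h import *
go(None)
env.grab_frame('wrist')"
```

```text
t 1.35 p [ 173.6 -548.2  214. ] rot [ -90.    -0.  -162.4] F [-0.2 -0.1  0.1] T [0.03 0.03 0.01] w 91.0
```

View pics/c3.png

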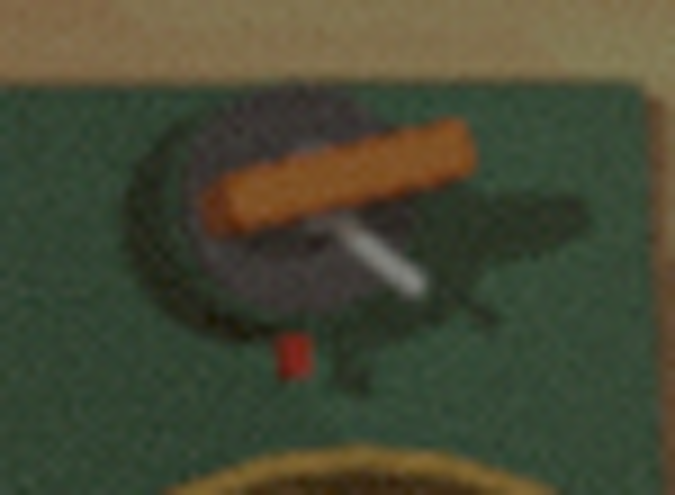

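View pics/c4.png

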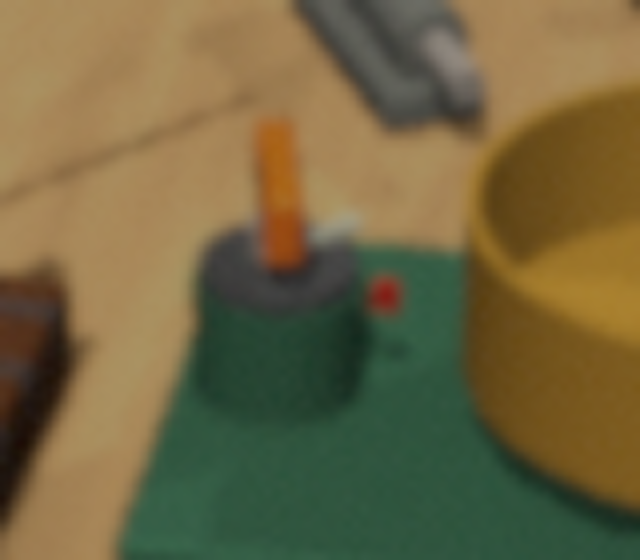

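```bash
python3 -c "
from h import *
scene()
go([536.5,-86.4,150],110)"
```

```text
purple 339 [358.  217.1] xy [535.9 -87.1] long axis 22.0 sd [21.4 29.9]
purple 339 [295.8 249.2] xy [458.   62.9] long axis 6.0 sd [21.3 29.4]
purple 331 [293.5 211.5] xy [548.9  69.4] long axis 164.0 sd [20.8 30.4]
purple 302 [353.1 169.4] xy [652.8 -75.5] long axis 166.0 sd [20.  30.1]
purple 160 [342.8 109.6] xy [803.6 -50.4] long axis 123.0 sd [12.3 30.3]
purple 69 [354.6 114.5] xy [791.2 -79.7] long axis 166.0 sd [11.6 12.3]
purple 64 [339.7 123.7] xy [767.5 -42.8] long axis 14.0 sd [10.9 12.2]
shift tool xyz [-485.4   63.9 -330.6]
turn about tool y -2.4 alt 177.6 j6 -1.1
shift in axes after turn [-498.9   63.9 -309.8]
t 1.45 p [ 173.7 -548.2  214. ] rot [ -90.     0.  -162.4] F [-0.7  0.9 -0.8] T [-0.02  0.02 -0.07] w 90.7
```

```bash
python3 -m handwheel '[[1,[-32,0,-22],[0,0,0]],[1,[-32,0,-22],[0,0,0]],[1,[-32,0,-22],[0,0,0]],[1,[-32,0,-22],[0,0,0]],[1,[-32,0,-22],[0,0,0]],[1,[-32,0,-22],[0,0,0]],[1,[-32,0,-22],[0,0,0]],[1,[-32,0,-22],[0,0,0]],[1,[-32,0,-22],[0,0,0]],[1,[-32,0,-22],[0,0,0]]]' 30
python3 -c "
from h import *
go([536.5,-86.8,130],110)"
```

```text
time_s: 2.28
ee_pos: [413.2, -240.1, 214.2]
ee_rot: [-90.0, 0.0, -162.4]
force: [0.9, -0.8, 0.7]
gripper_width: 91.1
shift tool xyz [-163.8   84.2 -109. ]
turn about tool y -2.4 alt 177.6 j6 40.9
shift in axes after turn [-168.3   84.2 -102. ]
t 2.28 p [ 413.2 -240.1  214.2] rot [ -90.     0.  -162.4] F [ 0.9 -0.8  0.7] T [-0.04 -0.01 -0.02] w 91.1
```

```bash
python3 -m handwheel '[[1,[0,0,0],[0,-2.4,0]],[1,[-28,14,-17],[0,0,0]],[1,[-28,14,-17],[0,0,0]],[1,[-28,14,-17],[0,0,0]],[1,[-28,14,-17],[0,0,0]],[1,[-28,14,-17],[0,0,0]],[1,[-28,14,-17],[0,0,0]],[1,[0,0,0],[0,0,0]],[1,[0,0,0],[0,0,0]],[1,[0,0,0],[0,0,0]]]'
cat > w.py <<'E'
from h import *
import sys
c=cam('wrist'); im=env.grab_frame('wrist'); cv2.imwrite(f'pics/{sys.argv[1]}.png',im[:,:,::-1])
for a,ce,m in sorted(purple(im),key=lambda t:-t[0])[:4]:
    if a<400: continue
    P,yw,sd=yaw_of(m,c,18); print('wrist purple',a,ce.round(1),'xy',P.round(1),'long axis',yw.round(1),'sd',sd.round(1))
go(None)
E
python3 w.py w1
```

```text
time_s: 3.12
ee_pos: [535.1, -88.8, 130.0]
ee_rot: [-90.0, -0.0, -160.0]
force: [-0.1, 0.5, -0.4]
gripper_width: 91.5
wrist purple 3468 [156.9 118.8] xy [550.5  68.2] long axis 148.3 sd [25.  33.4]
wrist purple 3455 [352.6  59.6] xy [654.1 -76. ] long axis 167.2 sd [22.8 31.4]
wrist purple 2896 [143.2 211.1] xy [460.8  63. ] long axis 165.3 sd [25.5 35.4]
wrist purple 2524 [316.8 189.8] xy [537.5 -86.4] long axis 23.0 sd [22.8 32.3]
t 3.17 p [535.  -89.3 130.4] rot [ -90.     0.  -160.1] F [-1.1 -0.9 -0.1] T [-0.    0.   -0.08] w 91.1
```

View pics/w1.png

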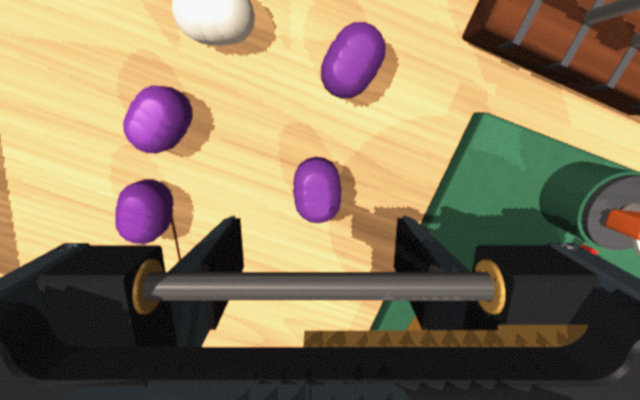

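```bash
python3 -c "
from h import *
go([536.9,-86.5,5],112)"
```

```text
shift tool xyz [ -2.7 125.4  -2. ]
turn about tool y -2.1 alt 177.9 j6 59.4
shift in axes after turn [ -2.7 125.4  -1.9]
t 3.17 p [535.  -89.3 130.4] rot [ -90.     0.  -160.1] F [-1.1 -0.9 -0.1] T [-0.    0.   -0.08] w 91.1
```

```bash
python3 -m handwheel '[[1,[-2.7,0,-2],[0,-2,0]],[1,[0,25,0],[0,0,0]],[1,[0,25,0],[0,0,0]],[1,[0,25,0],[0,0,0]],[1,[0,25,0],[0,0,0]],[1,[0,15,0],[0,0,0]],[1,[0,10,0],[0,0,0]],[1,[0,0,0],[0,0,0]],[0.4,[0,0,0],[0,0,0]],[0.4,[0,0,0],[0,0,0]]]' 25
python3 -m handwheel '[[0.4,[0,0,0],[0,0,0]],[0.4,[0,0,0],[0,0,0]],[0.4,[0,0,0],[0,0,0]],[0.4,[0,0,0],[0,0,0]],[0.4,[0,0,0],[0,0,0]],[0.4,[0,0,0],[0,0,0]],[0.4,[0,0,0],[0,0,0]],[0.4,[0,0,0],[0,0,0]],[0.4,[0,0,0],[0,0,0]],[0.4,[0,0,0],[0,0,0]]]' 25
python3 -c "
from h import *
go(None)"
```

```text
time_s: 4.0
ee_pos: [538.1, -86.4, 6.3]
ee_rot: [-89.9, 0.1, -158.1]
force: [-0.8, -0.2, 0.5]
gripper_width: 80.4
time_s: 4.83
ee_pos: [537.3, -85.8, 5.1]
ee_rot: [-90.0, 0.0, -158.0]
force: [0.3, 0.0, 3.2]
gripper_width: 43.6
t 4.83 p [537.3 -85.8   5.1] rot [ -90.    0. -158.] F [0.3 0.  3.2] T [0.03 0.07 0.03] w 43.6
```

```bash
python3 -m handwheel '[[0.4,[0,-5,0],[0,0,0]],[0.4,[0,-10,0],[0,0,0]],[0.4,[0,-25,0],[0,0,0]],[0.4,[0,-30,0],[0,0,0]],[0.4,[0,-35,0],[0,0,0]],[0.4,[0,-35,0],[0,0,0]],[0.4,[0,-25,0],[0,0,0]],[0.4,[0,0,0],[0,0,0]],[0.4,[0,0,0],[0,0,0]],[0.4,[0,0,0],[0,0,0]]]'
python3 w.py w2
python3 -c "
from h import *
go([446,-264,170],90)"
```

```text
time_s: 5.67
ee_pos: [536.1, -85.5, 169.1]
ee_rot: [-90.1, -0.1, -158.0]
force: [-0.8, 0.1, -1.9]
gripper_width: 43.6
wrist purple 5262 [318.3 239. ] xy [ 475.3 -109.8] long axis 93.0 sd [48.4 49. ]
wrist purple 2599 [181.1 114. ] xy [550.4  68.3] long axis 151.6 sd [24.6 32.7]
wrist purple 2588 [355.2  68.7] xy [653.8 -76. ] long axis 166.8 sd [22.7 31.2]
wrist purple 2208 [164.5 195.6] xy [460.7  63. ] long axis 168.5 sd [24.9 34.3]
t 5.72 p [535.8 -85.5 168.4] rot [ -90.1   -0.2 -158. ] F [ 0.1 -0.1 -1.4] T [-0.01 -0.    0.  ] w 43.5
shift tool xyz [150.1  -1.4 131.9]
turn about tool y 22.0 alt -158.0 j6 57.7
shift in axes after turn [ 89.8  -1.6 178.5]
t 5.72 p [535.8 -85.5 168.4] rot [ -90.1   -0.2 -158. ] F [ 0.1 -0.1 -1.4] T [-0.01 -0.    0.  ] w 43.5
```

View pics/w2.png

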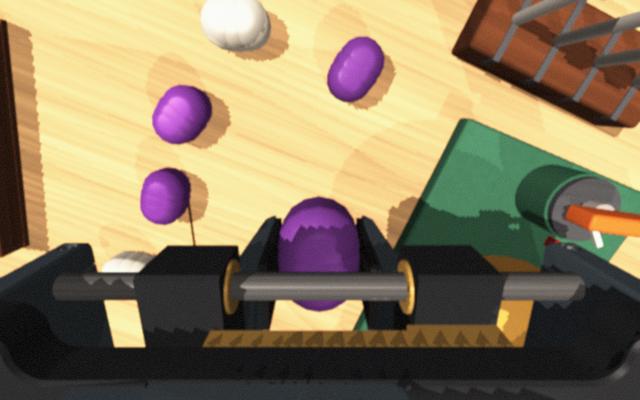

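```bash
python3 -m handwheel '[[0.4,[0,0,0],[0,5.5,0]],[0.4,[0,0,0],[0,5.5,0]],[0.4,[0,0,0],[0,5.5,0]],[0.4,[0,0,0],[0,5.5,0]],[0.4,[18,0,35.5],[0,0,0]],[0.4,[18,0,35.5],[0,0,0]],[0.4,[18,0,35.5],[0,0,0]],[0.4,[18,0,35.5],[0,0,0]],[0.4,[18,0,35.5],[0,0,0]],[0.4,[0,0,0],[0,0,0]]]'
python3 w.py w3
python3 -c "
from h import *
go([446,-263,70],90)"
```

```text
time_s: 6.55
ee_pos: [443.2, -268.1, 168.1]
ee_rot: [-89.9, -0.3, 179.7]
force: [-0.1, 0.4, -1.8]
gripper_width: 43.5
wrist purple 5255 [318.3 239.2] xy [ 377.5 -267.4] long axis 76.9 sd [48.3 49. ]
wrist purple 1691 [ 15.1 169.7] xy [459.3  49.1] long axis 160.7 sd [19.5 32.6]
t 6.6 p [ 444.6 -265.4  168.1] rot [-90.1  -0.2 179.7] F [ 0.3 -0.1 -1.2] T [ 0.05 -0.03  0.04] w 43.0
shift tool xyz [-1.7 98.1 -2.2]
turn about tool y -0.3 alt 179.7 j6 58.3
shift in axes after turn [-1.7 98.1 -2.2]
t 6.6 p [ 444.6 -265.4  168.1] rot [-90.1  -0.2 179.7] F [ 0.3 -0.1 -1.2] T [ 0.05 -0.03  0.04] w 43.0
```

View pics/w3.png

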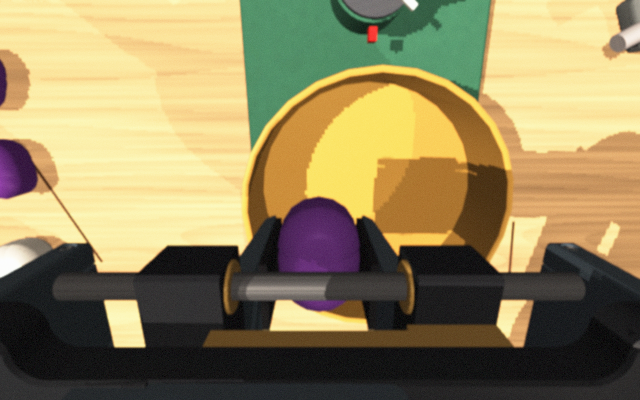

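```bash
python3 -c "
from h import *
c=cam('wrist')
P=np.array([onz(c,p,116)[:2] for p in [(244,180),(512,180),(385,67),(300,92),(470,96),(252,140),(505,140)]])
A=np.c_[2*P,np.ones(len(P))];s=np.linalg.lstsq(A,(P**2).sum(1),rcond=None)[0]
print(P.round(0).tolist(),s[:2],np.sqrt(s[2]+s[0]**2+s[1]**2))"
```

```text
[[472.0, -211.0], [471.0, -407.0], [548.0, -310.0], [533.0, -253.0], [530.0, -368.0], [501.0, -218.0], [500.0, -397.0]] [ 447.39869425 -308.06291745] 102.16118668925549
```

```bash
python3 -m handwheel '[[0.4,[-1.7,0,-2.2],[0,0,0]],[0.4,[0,20,0],[0,0,0]],[0.4,[0,20,0],[0,0,0]],[0.4,[0,20,0],[0,0,0]],[0.4,[0,20,0],[0,0,0]],[0.4,[0,12,0],[0,0,0]],[0.4,[0,6,0],[0,0,0]],[0.4,[0,2,0],[0,0,0]],[0.4,[0,2,0],[0,0,0]],[0.4,[0,0,0],[0,0,0]]]'
python3 -c "
from h import *
go(None);go(None)"
```

```text
time_s: 7.43
ee_pos: [449.4, -260.6, 68.2]
ee_rot: [-90.0, 0.0, -180.0]
force: [-0.2, 0.2, -1.4]
gripper_width: 43.6
t 7.43 p [ 449.4 -260.6   68.2] rot [ -90.    0. -180.] F [-0.2  0.2 -1.4] T [-0.    0.04 -0.01] w 43.6
t 7.43 p [ 449.4 -260.6   68.2] rot [ -90.    0. -180.] F [-0.2  0.2 -1.4] T [-0.    0.04 -0.01] w 43.6
```

```bash
python3 -m handwheel '[[0.4,[2,0,2.5],[0,0,0]],[0.4,[0,1.5,0],[0,0,0]],[0.4,[0,1.5,0],[0,0,0]],[0.4,[0,1.5,0],[0,0,0]],[0.4,[0,1.5,0],[0,0,0]],[0.4,[0,1,0],[0,0,0]],[0.4,[0,1,0],[0,0,0]],[0.4,[0,1,0],[0,0,0]],[0.4,[0,0,0],[0,0,0]],[0.4,[0,0,0],[0,0,0]]]'
python3 -c "
from h import *
go(None)"
```

```text
time_s: 8.27
ee_pos: [446.8, -263.5, 58.9]
ee_rot: [-90.0, -0.0, 180.0]
force: [0.2, 0.4, -0.7]
gripper_width: 43.5
t 8.27 p [ 446.8 -263.5   58.9] rot [-90.  -0. 180.] F [ 0.2  0.4 -0.7] T [-0.04  0.1  -0.06] w 43.5
```

```bash
python3 -m handwheel '[[0.4,[0,1,0],[0,0,0]],[0.4,[0,1,0],[0,0,0]],[0.4,[0,1,0],[0,0,0]],[0.4,[0,0.5,0],[0,0,0]],[0.4,[0,0,0],[0,0,0]],[0.4,[0,0,0],[0,0,0]],[0.4,[0,0,0],[0,0,0]],[0.4,[0,0,0],[0,0,0]],[0.4,[0,0,0],[0,0,0]],[0.4,[0,0,0],[0,0,0]]]'
python3 -c "
from h import *
go(None)"
```

```text
time_s: 9.1
ee_pos: [446.8, -263.5, 55.5]
ee_rot: [-90.0, 0.0, 180.0]
force: [-0.3, 0.0, 0.3]
gripper_width: 43.7
t 9.1 p [ 446.8 -263.5   55.5] rot [-90.   0. 180.] F [-0.3  0.   0.3] T [0.03 0.1  0.01] w 43.7
```

Weight is fully carried by the pot; release.

```bash
python3 -m handwheel '[[0.5,[0,0,0],[0,0,0]],[0.53,[0,0,0],[0,0,0]],[0.57,[0,0,0],[0,0,0]],[0.61,[0,0,0],[0,0,0]],[0.61,[0,0,0],[0,0,0]],[0.61,[0,0,0],[0,0,0]],[0.61,[0,-3,0],[0,0,0]],[0.61,[0,-10,0],[0,0,0]],[0.61,[0,-20,0],[0,0,0]],[0.61,[0,-30,0],[0,0,0]]]'
python3 -m handwheel '[[0.61,[0,-35,0],[0,0,0]],[0.8,[0,-30,0],[0,0,0]],[1,[0,0,-41],[0,0,0]],[1,[0,0,-41],[0,0,0]],[1,[0,0,-41],[0,0,0]],[1,[0,0,0],[0,0,0]],[1,[0,0,0],[0,0,0]],[1,[0,0,0],[0,0,0]],[1,[0,0,0],[0,0,0]],[1,[0,0,0],[0,0,0]]]'
python3 -c "
from h import *
im=scene(); cv2.imwrite('pics/t2.png',im[:,:,::-1])
go(None)"; python3 w.py w4
```

```text
time_s: 9.93
ee_pos: [445.3, -262.6, 117.9]
ee_rot: [-90.1, -0.2, 180.0]
force: [0.3, 0.0, -0.4]
gripper_width: 55.6
time_s: 10.77
ee_pos: [447.0, -141.7, 183.5]
ee_rot: [-90.0, 0.0, 179.9]
force: [-0.6, -0.0, 0.1]
gripper_width: 91.2
purple 340 [295.8 249.2] xy [458.2  62.9] long axis 6.0 sd [21.2 29.6]
purple 335 [293.8 211.7] xy [548.4  68.8] long axis 167.0 sd [21.6 29.4]
purple 322 [353.4 169.8] xy [652.  -76.2] long axis 167.0 sd [21.1 30.1]
purple 155 [342.7 109.5] xy [803.8 -50.4] long axis 123.0 sd [12.6 30.3]
purple 65 [354.7 114.5] xy [791.2 -80. ] long axis 1.0 sd [11.2 12.2]
purple 63 [339.8 123.5] xy [768.1 -43.1] long axis 85.0 sd [11.3 11.5]
t 10.82 p [ 446.9 -141.6  183.4] rot [-90.   -0.  179.9] F [-0.3  0.7  0.2] T [ 0.03 -0.02  0.02] w 91.3
wrist purple 2913 [112.1  81.1] xy [550.4  67.6] long axis 142.3 sd [28.6 31.5]
wrist purple 2757 [446.1 191.1] xy [ 433.3 -284.3] long axis 15.4 sd [29.9 38.3]
wrist purple 2299 [132.3 168.2] xy [460.6  62.5] long axis 162.4 sd [28.3 31.7]
t 10.87 p [ 446.8 -141.5  183.3] rot [-90.   -0.  179.9] F [ 0.3  0.3 -1. ] T [ 0.06  0.02 -0.02] w 91.0
```

View pics/t2.png

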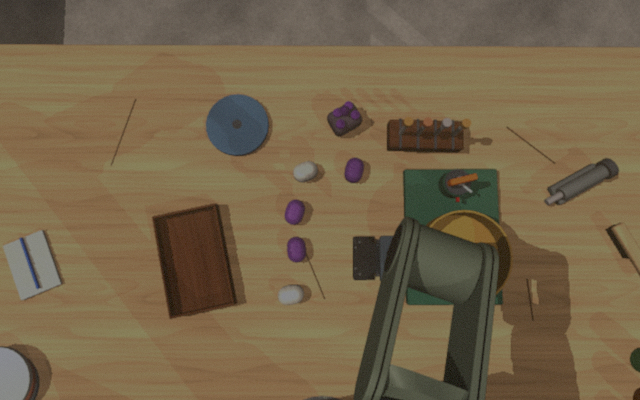

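View pics/w4.png

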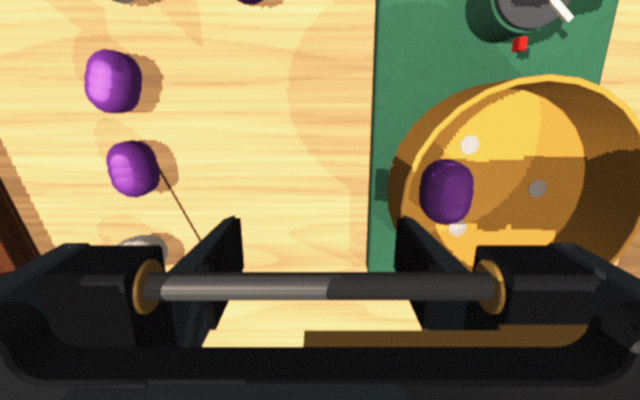

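```bash
python3 -c "
from h import *
c=cam('wrist')
for p in [(470,145),(537,188),(456,230)]: print(onz(c,p,50).round(0), [onz(c,p,z).round(0)[:2] for z in (116,145)])
go([652.3,-76,150],77)
im=cv2.imread('pics/w4.png');cv2.imwrite('pics/c5.png',cv2.resize(im[60:280,370:640],None,fx=2.7,fy=2.7,interpolation=cv2.INTER_CUBIC))
"
```

```text
[ 489. -288.   50.] [array([ 497., -256.]), array([ 501., -242.])]
[ 446. -362.   50.] [array([ 463., -314.]), array([ 471., -293.])]
[ 400. -286.   50.] [array([ 428., -254.]), array([ 440., -240.])]
shift tool xyz [-205.3   33.3  -66. ]
turn about tool y 12.9 alt -167.1 j6 71.2
shift in axes after turn [-185.5   33.3 -110.1]
t 10.87 p [ 446.8 -141.5  183.3] rot [-90.   -0.  179.9] F [ 0.3  0.3 -1. ] T [ 0.06  0.02 -0.02] w 91.0
```

View pics/c5.png

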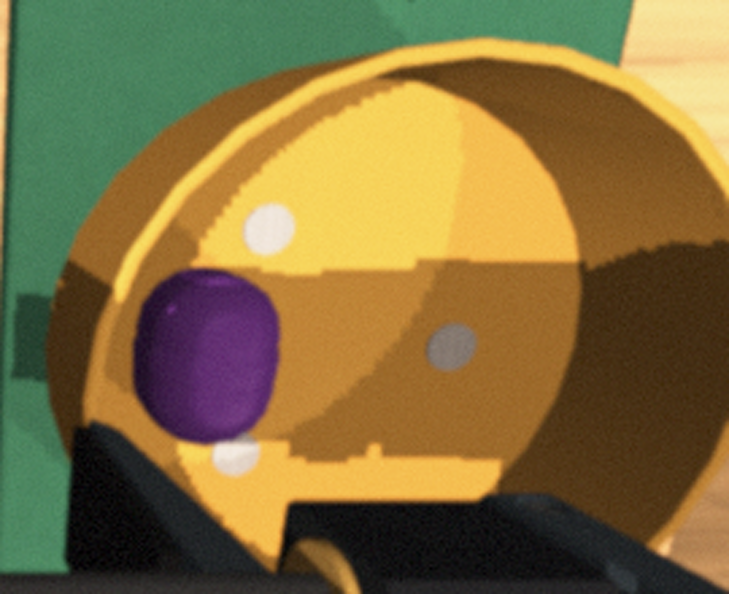

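```bash
python3 -c "
from h import *
c=cam('top')
for p in [(387,152),(387,121),(466,152)]: print(onz(c,p,20).round(0))
s=cam('side');
for p in [(256,175),(280,177),(293,140),(273,112)]: print(onz(s,p,0).round(0))
"
python3 -m handwheel '[[1,[0,0,0],[0,6.5,0]],[1,[0,0,0],[0,6.5,0]],[1,[-31,5,-18],[0,0,0]],[1,[-31,5,-18],[0,0,0]],[1,[-31,5,-18],[0,0,0]],[1,[-31,5,-18],[0,0,0]],[1,[-31,5,-18],[0,0,0]],[1,[-31,5,-18],[0,0,0]],[1,[0,0,0],[0,0,0]],[1,[0,0,0],[0,0,0]]]'
python3 w.py w5
python3 -c "
from h import *
scene();go([652.6,-76,5],76.7)"
```

```text
[ 695. -158.   20.]
[ 773. -159.   20.]
[ 696. -352.   20.]
[ 773. -172.    0.]
[ 704. -176.    0.]
[ 712. -375.    0.]
[ 824. -546.    0.]
time_s: 11.7
ee_pos: [653.2, -77.3, 151.5]
ee_rot: [-90.0, -0.1, 167.0]
force: [-0.3, -0.1, -0.6]
gripper_width: 91.3
wrist purple 2163 [317.6 187.3] xy [653.  -75.9] long axis 166.7 sd [22.5 32.3]
wrist purple 2062 [243.5  38.6] xy [800.5 -42.8] long axis 122.4 sd [15.4 33. ]
wrist purple 764 [281.4  46.8] xy [786.6 -73.9] long axis 52.4 sd [13.  13.6]
wrist purple 700 [246.4  88.1] xy [760.2 -33.4] long axis 76.3 sd [12.9 14. ]
t 11.75 p [652.1 -77.7 152.3] rot [-9.00e+01 -1.00e-01  1.67e+02] F [-0.3  0.8 -0.4] T [0.05 0.06 0.01] w 91.4
purple 438 [438.  255.6] xy [ 443.9 -278.7] long axis 0.0 sd [25.  32.2]
purple 343 [293.9 211.7] xy [548.3  68.5] long axis 166.0 sd [21.7 29.9]
purple 333 [295.6 249.3] xy [457.8  63.4] long axis 8.0 sd [20.7 29.7]
purple 253 [353. 172.] xy [646.5 -75.2] long axis 129.0 sd [22.2 22.7]
shift tool xyz [ -0.8 147.9  -2.2]
turn about tool y 0.2 alt -179.8 j6 95.3
shift in axes after turn [ -0.8 147.9  -2.2]
t 11.8 p [651.6 -77.9 152.9] rot [-9.000e+01 -1.000e-01  1.669e+02] F [-0.7 -0.1 -1.2] T [ 0.02  0.04 -0.01] w 91.5
```

View pics/w5.png

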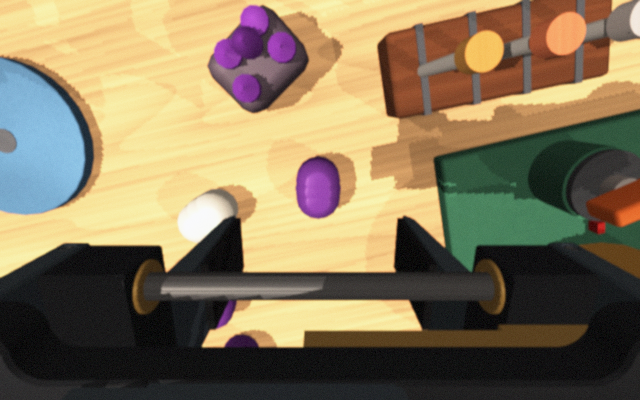

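```bash
python3 -m handwheel '[[1,[-0.5,25,-1.5],[0,0,0]],[1,[0,25,0],[0,0,0]],[1,[0,25,0],[0,0,0]],[1,[0,25,0],[0,0,0]],[1,[0,22,0],[0,0,0]],[1,[0,15,0],[0,0,0]],[1,[0,9,0],[0,0,0]],[1,[0,0,0],[0,0,0]],[0.4,[0,0,0],[0,0,0]],[0.4,[0,0,0],[0,0,0]]]' 25
python3 -m handwheel '[[0.4,[0,0,0],[0,0,0]],[0.4,[0,0,0],[0,0,0]],[0.4,[0,0,0],[0,0,0]],[0.4,[0,0,0],[0,0,0]],[0.4,[0,0,0],[0,0,0]],[0.4,[0,0,0],[0,0,0]],[0.4,[0,0,0],[0,0,0]],[0.4,[0,0,0],[0,0,0]],[0.4,[0,0,0],[0,0,0]],[0.4,[0,0,0],[0,0,0]]]' 25
```

```text
time_s: 12.63
ee_pos: [654.0, -76.3, 9.1]
ee_rot: [-90.0, 0.2, 167.0]
force: [0.5, 0.9, -0.1]
gripper_width: 80.9
time_s: 13.47
ee_pos: [653.2, -75.9, 7.6]
ee_rot: [-90.0, 0.0, 167.0]
force: [-0.5, -0.4, 2.7]
gripper_width: 43.2
```

```bash
python3 -m handwheel '[[0.4,[0,-5,0],[0,0,0]],[0.4,[0,-10,0],[0,0,0]],[0.4,[0,-25,0],[0,0,0]],[0.4,[0,-30,0],[0,0,0]],[0.4,[0,-35,0],[0,0,0]],[0.4,[0,-35,0],[0,0,0]],[0.4,[0,-25,0],[0,0,0]],[0.4,[0,0,0],[0,0,0]],[0.4,[0,0,0],[0,0,0]],[0.4,[0,0,0],[0,0,0]]]'
python3 w.py w6
python3 -c "
from h import *
go([405.5,-334,170],30)"
```

```text
time_s: 14.3
ee_pos: [652.3, -75.7, 171.4]
ee_rot: [-90.0, -0.1, 167.0]
force: [-0.4, 0.1, -1.3]
gripper_width: 43.5
wrist purple 5221 [318.3 238.5] xy [588.1 -60.1] long axis 168.3 sd [48.5 49.2]
wrist purple 1770 [250.5  41.7] xy [800.1 -43.4] long axis 122.7 sd [15.2 32.7]
wrist purple 659 [285.6  49.3] xy [786.3 -74.2] long axis 49.8 sd [13.  13.4]
wrist purple 596 [252.9  87.6] xy [760.3 -34.1] long axis 76.3 sd [12.8 13.6]
t 14.35 p [652.  -75.7 170.6] rot [-90.   -0.2 167. ] F [ 0.4  0.2 -2.8] T [0.03 0.04 0.  ] w 43.4
shift tool xyz [181.9   1.4 307.2]
turn about tool y 47.0 alt -133.0 j6 95.4
shift in axes after turn [-100.5    0.4  342.6]
t 14.35 p [652.  -75.7 170.6] rot [-90.   -0.2 167. ] F [ 0.4  0.2 -2.8] T [0.03 0.04 0.  ] w 43.4
```

View pics/w6.png

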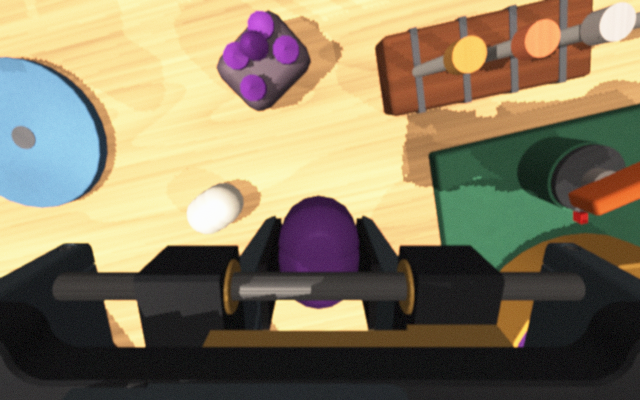

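```bash
python3 -m handwheel '[[0.4,[18.2,0,30.7],[0,0,0]],[0.4,[18.2,0,30.7],[0,0,0]],[0.4,[18.2,0,30.7],[0,0,0]],[0.4,[18.2,0,30.7],[0,0,0]],[0.4,[18.2,0,30.7],[0,0,0]],[0.4,[18.2,0,30.7],[0,0,0]],[0.4,[18.2,0,30.7],[0,0,0]],[0.4,[18.2,0,30.7],[0,0,0]],[0.4,[18.2,0,30.7],[0,0,0]],[0.4,[18.2,0,30.7],[0,0,0]]]'
python3 -m handwheel '[[0.4,[0,0,0],[0,6.7,0]],[0.4,[0,0,0],[0,6.7,0]],[0.4,[0,0,0],[0,6.7,0]],[0.4,[0,0,0],[0,6.7,0]],[0.4,[0,0,0],[0,6.7,0]],[0.4,[0,0,0],[0,6.7,0]],[0.4,[0,0,0],[0,6.7,0]],[0.4,[0,0,0],[0,0,0]],[0.4,[0,0,0],[0,0,0]],[0.4,[0,0,0],[0,0,0]]]'
python3 w.py w7
python3 -c "
from h import *
go([405.5,-334,68],30)"
```

```text
time_s: 15.18
ee_pos: [404.5, -334.1, 170.6]
ee_rot: [-90.1, -0.2, 167.0]
force: [0.5, -0.5, -1.6]
gripper_width: 43.2
time_s: 16.02
ee_pos: [406.4, -333.6, 171.5]
ee_rot: [-90.0, -0.1, 120.2]
force: [-0.4, -0.2, -1.9]
gripper_width: 43.3
wrist purple 5268 [318.4 238.6] xy [ 373.7 -275.4] long axis 136.1 sd [48.8 49.4]
wrist purple 1616 [237.3 228.1] xy [ 458.8 -241.2] long axis 71.0 sd [23.1 31.1]
t 16.07 p [ 406.5 -333.7  171.8] rot [-9.000e+01 -1.000e-01  1.202e+02] F [ 0.8  0.7 -1.6] T [0.09 0.02 0.03] w 43.3
shift tool xyz [1.000e-01 1.038e+02 9.000e-01]
turn about tool y 0.2 alt -179.8 j6 109.2
shift in axes after turn [1.000e-01 1.038e+02 9.000e-01]
t 16.07 p [ 406.5 -333.7  171.8] rot [-9.000e+01 -1.000e-01  1.202e+02] F [ 0.8  0.7 -1.6] T [0.09 0.02 0.03] w 43.3
```

View pics/w7.png

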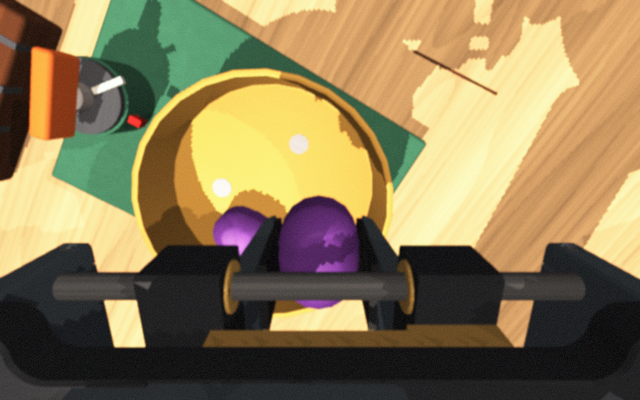

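```bash
python3 -m handwheel '[[0.4,[0,20,0.9],[0,0,0]],[0.4,[0,20,0],[0,0,0]],[0.4,[0,20,0],[0,0,0]],[0.4,[0,20,0],[0,0,0]],[0.4,[0,14,0],[0,0,0]],[0.4,[0,8,0],[0,0,0]],[0.4,[0,3,0],[0,0,0]],[0.4,[0,2,0],[0,0,0]],[0.4,[0,0,0],[0,0,0]],[0.4,[0,0,0],[0,0,0]]]'
python3 -c "
from h import *
go([405.5,-334,52],30)"
```

```text
time_s: 16.9
ee_pos: [406.5, -334.9, 66.3]
ee_rot: [-90.0, 0.1, 120.1]
force: [-1.1, -0.1, -0.7]
gripper_width: 43.2
shift tool xyz [ 1.3 14.3  0.4]
turn about tool y 0.1 alt -179.9 j6 109.2
shift in axes after turn [ 1.3 14.3  0.4]
t 16.9 p [ 406.5 -334.9   66.3] rot [-9.000e+01  1.000e-01  1.201e+02] F [-1.1 -0.1 -0.7] T [ 0.1   0.01 -0.  ] w 43.2
```

```bash
python3 -m handwheel '[[0.4,[0,1.5,0],[0,0,0]],[0.4,[0,1.5,0],[0,0,0]],[0.4,[0,1.5,0],[0,0,0]],[0.4,[0,1,0],[0,0,0]],[0.4,[0,1,0],[0,0,0]],[0.4,[0,1,0],[0,0,0]],[0.4,[0,1,0],[0,0,0]],[0.4,[0,1,0],[0,0,0]],[0.4,[0,1,0],[0,0,0]],[0.4,[0,0,0],[0,0,0]]]'
python3 -c "
from h import *
go(None)"
```

```text
time_s: 17.73
ee_pos: [405.9, -334.4, 54.8]
ee_rot: [-90.0, -0.0, 120.1]
force: [-0.7, 0.2, -0.9]
gripper_width: 43.2
t 17.73 p [ 405.9 -334.4   54.8] rot [-90.   -0.  120.1] F [-0.7  0.2 -0.9] T [ 0.16 -0.01 -0.03] w 43.2
```

```bash
python3 -m handwheel '[[0.4,[0,1,0],[0,0,0]],[0.4,[0,1,0],[0,0,0]],[0.4,[0,0.8,0],[0,0,0]],[0.4,[0,0,0],[0,0,0]],[0.4,[0,0,0],[0,0,0]],[0.4,[0,0,0],[0,0,0]],[0.4,[0,0,0],[0,0,0]],[0.4,[0,0,0],[0,0,0]],[0.4,[0,0,0],[0,0,0]],[0.4,[0,0,0],[0,0,0]]]'
python3 -c "
from h import *
go(None)
for i in range(3): 
  env.grab_frame('wrist'); go(None)"
```

```text
time_s: 18.57
ee_pos: [406.0, -334.4, 52.2]
ee_rot: [-90.0, 0.0, 120.1]
force: [-0.6, 0.1, 0.4]
gripper_width: 43.3
t 18.57 p [ 406.  -334.4   52.2] rot [-90.    0.  120.1] F [-0.6  0.1  0.4] T [ 0.16  0.11 -0.  ] w 43.3
t 18.62 p [ 406.  -334.4   52.2] rot [-90.    0.  120.1] F [ 0.4  0.1 -1.1] T [0.15 0.05 0.  ] w 43.3
t 18.67 p [ 406.  -334.4   52.2] rot [-90.    0.  120.1] F [-0.2  0.5 -0.2] T [0.13 0.   0.  ] w 43.2
t 18.72 p [ 405.9 -334.4   52.2] rot [-90.    0.  120.1] F [-0.3  0.2 -1. ] T [ 0.1   0.11 -0.04] w 43.4
```

```bash
python3 -m handwheel '[[0.4,[0,1,0],[0,0,0]],[0.4,[0,0.8,0],[0,0,0]],[0.4,[0,0,0],[0,0,0]],[0.4,[0,0,0],[0,0,0]],[0.5,[0,0,0],[0,0,0]],[0.53,[0,0,0],[0,0,0]],[0.57,[0,0,0],[0,0,0]],[0.61,[0,0,0],[0,0,0]],[0.61,[0,0,0],[0,0,0]],[0.61,[0,0,0],[0,0,0]]]'
python3 -m handwheel '[[0.61,[0,-3,0],[0,0,0]],[0.61,[0,-10,0],[0,0,0]],[0.61,[0,-20,0],[0,0,0]],[0.61,[0,-30,0],[0,0,0]],[0.61,[0,-35,0],[0,0,0]],[0.61,[0,-32,0],[0,0,0]],[1,[0,0,0],[0,0,0]],[1,[0,0,0],[0,0,0]],[1,[0,0,0],[0,0,0]],[1,[0,0,0],[0,0,0]]]'
python3 w.py w8
python3 -c "
from h import *
scene()
go([458.3,63,180],96)"
```

```text
time_s: 19.55
ee_pos: [406.0, -334.4, 50.4]
ee_rot: [-90.0, 0.0, 120.1]
force: [0.6, 0.1, -0.5]
gripper_width: 55.5
time_s: 20.38
ee_pos: [405.2, -333.7, 179.3]
ee_rot: [-89.9, -0.1, 120.1]
force: [-0.4, -0.1, 0.7]
gripper_width: 79.3
wrist purple 2415 [317.8 190.5] xy [ 400.4 -322.3] long axis 118.9 sd [25.9 37.7]
wrist purple 1678 [252.4 226.1] xy [ 444.  -248.4] long axis 169.3 sd [27.1 40.7]
t 20.43 p [ 405.2 -333.8  179.1] rot [-89.9  -0.2 120.1] F [ 0.3  0.9 -0.1] T [ 0.09 -0.05 -0.  ] w 83.3
purple 428 [437.4 255.5] xy [ 444.1 -277.2] long axis 3.0 sd [24.6 31.9]
purple 401 [467.6 274.1] xy [ 400.1 -348.5] long axis 103.0 sd [24.1 30.7]
purple 345 [293.8 211.6] xy [548.6  68.6] long axis 165.0 sd [21.7 30.2]
purple 334 [295.6 249.1] xy [458.2  63.3] long axis 6.0 sd [21.1 29.5]
purple 158 [342.8 109.5] xy [803.8 -50.5] long axis 123.0 sd [12.  30.1]
purple 65 [340.  123.8] xy [767.2 -43.6] long axis 123.0 sd [11.3 11.8]
purple 64 [354.8 114.4] xy [791.5 -80.3] long axis 172.0 sd [11.1 12. ]
shift tool xyz [ 3.168e+02 -3.000e-01 -2.448e+02]
turn about tool y -65.9 alt 114.1 j6 109.2
shift in axes after turn [ -94.2   -1.6 -389.1]
t 20.48 p [ 405.3 -333.8  179.1] rot [-89.9  -0.2 120.1] F [ 0.3 -1.5 -0.6] T [ 0.11 -0.02 -0.02] w 87.8
```

View pics/w8.png

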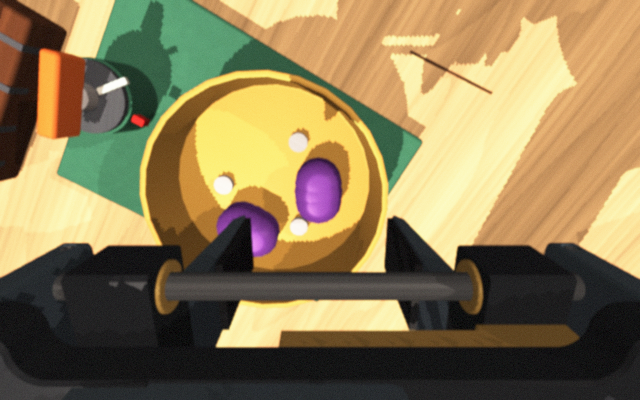

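```bash
python3 -m handwheel '[[1,[31.7,0,-24.5],[0,0,0]],[1,[31.7,0,-24.5],[0,0,0]],[1,[31.7,0,-24.5],[0,0,0]],[1,[31.7,0,-24.5],[0,0,0]],[1,[31.7,0,-24.5],[0,0,0]],[1,[31.7,0,-24.5],[0,0,0]],[1,[31.7,0,-24.5],[0,0,0]],[1,[31.7,0,-24.5],[0,0,0]],[1,[31.7,0,-24.5],[0,0,0]],[1,[31.7,0,-24.5],[0,0,0]]]'
python3 -m handwheel '[[1,[0,0,0],[0,-7,0]],[1,[0,0,0],[0,-7,0]],[1,[0,0,0],[0,-7,0]],[1,[0,0,0],[0,-7,0]],[1,[0,0,0],[0,-7,0]],[1,[0,0,0],[0,-7,0]],[1,[0,0,0],[0,-7,0]],[1,[0,0,0],[0,-7,0]],[1,[0,0,0],[0,-7,0]],[1,[0,0,0],[0,-3,0]]]'
python3 w.py w9
python3 -c "
from h import *
go([458.5,63,4.5],96.5)"
```

```text
time_s: 21.32
ee_pos: [457.2, 33.5, 178.8]
ee_rot: [-91.5, -2.5, 122.7]
force: [0.1, -0.6, -0.1]
gripper_width: 91.2
time_s: 22.15
ee_pos: [457.2, 31.1, 178.6]
ee_rot: [-92.8, 0.4, -171.3]
force: [-0.0, -0.1, 0.2]
gripper_width: 91.1
wrist purple 2311 [303.5  87.3] xy [550.4  68.7] long axis 162.4 sd [23.1 30.9]
wrist purple 1882 [297.  174.6] xy [460.1  63.3] long axis 1.2 sd [23.  31.9]
wrist purple 807 [629.9 255. ] xy [ 429.7 -316. ] long axis 20.6 sd [13.6 28.7]
t 22.2 p [457.1  31.1 178.6] rot [ -92.8    0.4 -171.3] F [ 0.3 -0.6  0.5] T [ 0.03 -0.   -0.01] w 91.1
shift tool xyz [ -5.  175.5 -22.8]
turn about tool y 2.2 alt -177.8 j6 80.2
shift in axes after turn [ -3.7 175.5 -23. ]
t 22.2 p [457.1  31.1 178.6] rot [ -92.8    0.4 -171.3] F [ 0.3 -0.6  0.5] T [ 0.03 -0.   -0.01] w 91.1
```

View pics/w9.png

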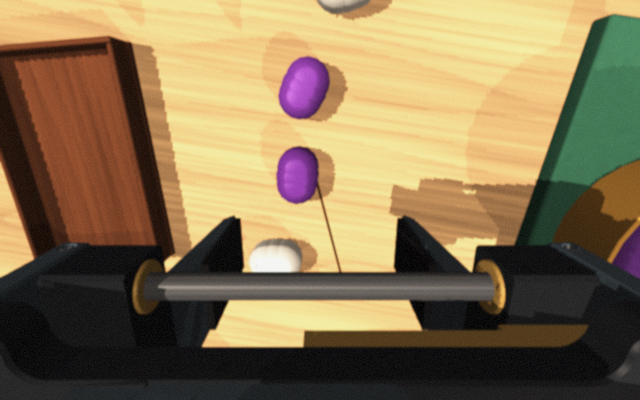

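```bash
cat >> h.py <<'E'
def lev(yaw,target=None):
    s,R,p=state(); a=np.arctan2(R[1,2],R[0,2]); d=np.radians((yaw-np.degrees(a)+90)%180-90); z=np.array([np.cos(a+d),np.sin(a+d),0]); y=np.array([0,0,-1.]); x=np.cross(y,z)
    Rd=np.array([x,y,z]).T; print('rotvec tool deg',Ro.from_matrix(R.T@Rd).as_rotvec(degrees=True).round(1),'j6',s['qpos'][5].round(1))
    if target is not None: print('then shift',(Rd.T@(np.array(target)-p)).round(1), 'p',p.round(1))
E
python3 -c "
from h import *
lev(96,[458.7,63,4.5])"
```

```text
rotvec tool deg [ 2.8  2.7 -0.3] j6 80.2
then shift [ -4.9 174.1 -31.6] p [457.1  31.1 178.6]
```

```bash
python3 -m handwheel '[[1,[0,0,0],[1.4,1.3,-0.2]],[1,[0,0,0],[1.4,1.4,-0.1]],[1,[-1.2,20,-8],[0,0,0]],[1,[-1.2,20,-8],[0,0,0]],[1,[-1.2,20,-8],[0,0,0]],[1,[-1.2,20,-8],[0,0,0]],[1,[0,20,0],[0,0,0]],[1,[0,0,0],[0,0,0]],[1,[0,0,0],[0,0,0]],[1,[0,0,0],[0,0,0]]]'
python3 w.py w10
python3 -c "
from h import *
lev(96,[458.7,63,4.5])"
```

```text
time_s: 23.03
ee_pos: [460.1, 63.3, 80.1]
ee_rot: [-90.0, 0.2, -174.3]
force: [-0.0, -0.6, 0.4]
gripper_width: 91.2
wrist purple 4776 [324.7  89.1] xy [550.9  68.2] long axis 162.3 sd [23.1 31.3]
wrist purple 3627 [319.  210.5] xy [460.2  63.1] long axis 4.9 sd [22.9 33.2]
t 23.08 p [460.4  63.3  80.6] rot [ -90.     0.3 -174.3] F [ 0.6 -0.2  0.1] T [-0.02  0.04  0.04] w 91.4
rotvec tool deg [ 0.  -0.3 -0.3] j6 90.7
then shift [ 1.8 76.1  0.2] p [460.4  63.3  80.6]
```

View pics/w10.png

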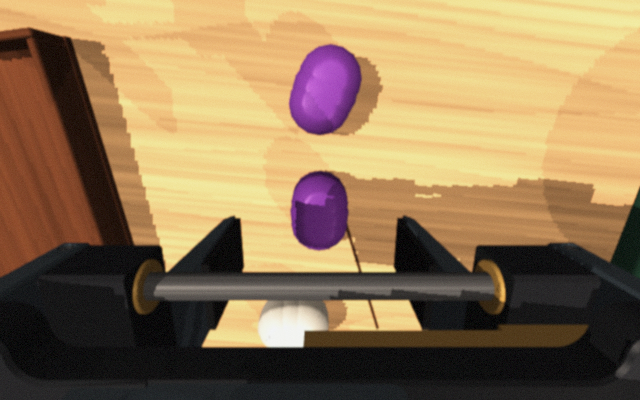

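```bash
python3 -m handwheel '[[1,[0.8,25,0],[0,0,-0.2]],[1,[0,25,0],[0,0,0]],[1,[0,15,0],[0,0,0]],[1,[0,8,0],[0,0,0]],[1,[0,4,0],[0,0,0]],[1,[0,0,0],[0,0,0]],[0.4,[0,0,0],[0,0,0]],[0.4,[0,0,0],[0,0,0]],[0.4,[0,0,0],[0,0,0]],[0.4,[0,0,0],[0,0,0]]]' 25
python3 -m handwheel '[[0.4,[0,0,0],[0,0,0]],[0.4,[0,0,0],[0,0,0]],[0.4,[0,0,0],[0,0,0]],[0.4,[0,0,0],[0,0,0]],[0.4,[0,0,0],[0,0,0]],[0.4,[0,0,0],[0,0,0]],[0.4,[0,0,0],[0,0,0]],[0.4,[0,0,0],[0,0,0]],[0.4,[0,0,0],[0,0,0]],[0.4,[0,0,0],[0,0,0]]]' 25
python3 -m handwheel '[[0.4,[0,-5,0],[0,0,0]],[0.4,[0,-10,0],[0,0,0]],[0.4,[0,-25,0],[0,0,0]],[0.4,[0,-30,0],[0,0,0]],[0.4,[0,-35,0],[0,0,0]],[0.4,[0,-35,0],[0,0,0]],[0.4,[0,-30,0],[0,0,0]],[0.4,[0,0,0],[0,0,0]],[0.4,[0,0,0],[0,0,0]],[0.4,[0,0,0],[0,0,0]]]'
python3 w.py w11
python3 -c "
from h import *
lev(96,[488,-334.5,174])
lev(150,[488,-334.5,174])"
```

```text
time_s: 23.92
ee_pos: [459.3, 63.4, 3.3]
ee_rot: [-90.0, 0.0, -174.3]
force: [0.0, 0.6, -0.5]
gripper_width: 67.6
time_s: 24.75
ee_pos: [458.8, 63.3, 2.7]
ee_rot: [-90.0, -0.0, -174.3]
force: [0.4, 0.1, 3.1]
gripper_width: 43.3
time_s: 25.58
ee_pos: [457.9, 63.3, 171.7]
ee_rot: [-90.0, -0.2, -174.3]
force: [-1.1, -0.0, -2.1]
gripper_width: 43.4
wrist purple 5378 [318.6 238.8] xy [391.6  56.7] long axis 104.7 sd [49.3 50.1]
wrist purple 2410 [323.1  90.7] xy [550.5  68.2] long axis 162.4 sd [22.9 31. ]
wrist purple 417 [319.1 304.6] xy [305.8  47.5] long axis 97.5 sd [ 8.4 29.6]
t 25.63 p [457.5  63.2 171.1] rot [ -90.    -0.3 -174.3] F [-0.4 -0.7 -1.8] T [ 0.08 -0.02  0.  ] w 43.5
rotvec tool deg [ 0.  -0.3  0.3] j6 90.7
then shift [ 11.3  -2.9 398.7] p [457.5  63.2 171.1]
rotvec tool deg [  0.1 -54.3   0.2] j6 90.7
then shift [329.2  -2.9 225.2] p [457.5  63.2 171.1]
```

View pics/w11.png

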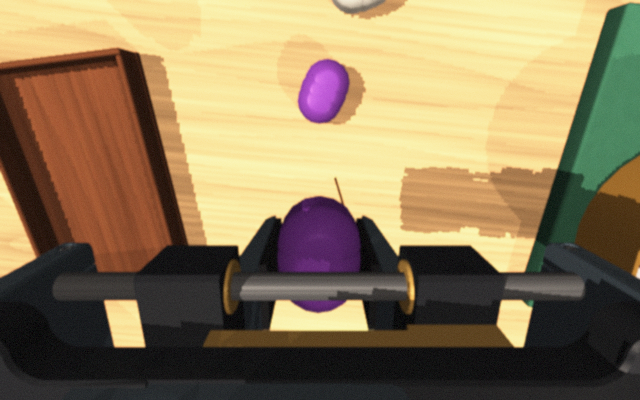

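```bash
python3 -m handwheel '[[0.4,[1,0,33],[0,0,0]],[0.4,[1,0,33],[0,0,0]],[0.4,[1,0,33],[0,0,0]],[0.4,[1,0,33],[0,0,0]],[0.4,[1,0,33],[0,0,0]],[0.4,[1,0,33],[0,0,0]],[0.4,[1,0,33],[0,0,0]],[0.4,[1,0,33],[0,0,0]],[0.4,[1,0,33],[0,0,0]],[0.4,[1,0,33],[0,0,0]]]'
python3 -m handwheel '[[0.4,[0,0,34],[0,0,0]],[0.4,[1,0,34],[0,0,0]],[0.4,[0,0,0],[0,-6.8,0]],[0.4,[0,0,0],[0,-6.8,0]],[0.4,[0,0,0],[0,-6.8,0]],[0.4,[0,0,0],[0,-6.8,0]],[0.4,[0,0,0],[0,-6.8,0]],[0.4,[0,0,0],[0,-6.8,0]],[0.4,[0,0,0],[0,-6.8,0]],[0.4,[0,0,0],[0,-6.6,0]]]'
python3 w.py w12
python3 -c "
from h import *
lev(150,[488,-334.5,60])"
```

```text
time_s: 26.47
ee_pos: [480.8, -267.1, 170.3]
ee_rot: [-90.2, -0.3, -174.3]
force: [0.4, -0.5, -0.9]
gripper_width: 43.3
time_s: 27.3
ee_pos: [486.8, -333.0, 170.0]
ee_rot: [-90.3, 0.0, -119.7]
force: [0.1, -0.5, -1.0]
gripper_width: 43.3
wrist purple 5412 [318.8 238.7] xy [ 454.5 -389.9] long axis 139.7 sd [48.9 50.1]
wrist purple 2945 [240.  149.9] xy [ 433.2 -262.5] long axis 0.2 sd [26.6 37.9]
wrist purple 1613 [238.  227.1] xy [ 383.3 -333. ] long axis 14.4 sd [23.1 30.8]
wrist purple 470 [318.4 304.5] xy [ 411.7 -464. ] long axis 151.2 sd [ 8.7 31. ]
t 27.35 p [ 486.8 -333.   170.1] rot [ -90.3   -0.  -119.5] F [ 0.1 -0.8 -1.7] T [-0.04 -0.04  0.01] w 43.5
rotvec tool deg [0.3 0.5 0. ] j6 -5.9
then shift [  0.7 110.1   1.8] p [ 486.8 -333.   170.1]
```

View pics/w12.png

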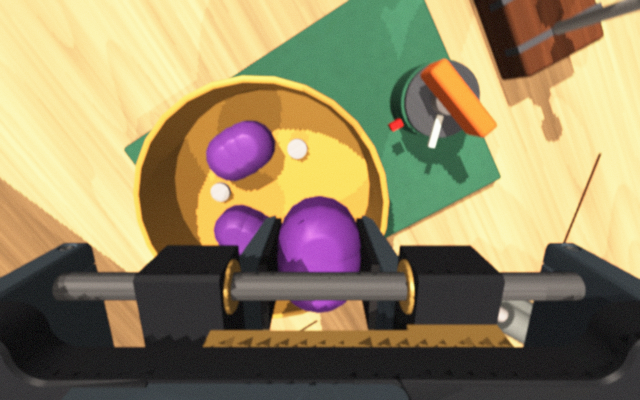

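```bash
python3 -m handwheel '[[0.4,[0.7,0,1.8],[0.3,0.5,0]],[0.4,[0,20,0],[0,0,0]],[0.4,[0,20,0],[0,0,0]],[0.4,[0,20,0],[0,0,0]],[0.4,[0,20,0],[0,0,0]],[0.4,[0,16,0],[0,0,0]],[0.4,[0,10,0],[0,0,0]],[0.4,[0,5,0],[0,0,0]],[0.4,[0,3,0],[0,0,0]],[0.4,[0,0,0],[0,0,0]]]'
python3 -m handwheel '[[0.4,[0,0.5,0],[0,0,0]],[0.4,[0,0.5,0],[0,0,0]],[0.4,[0,1,0],[0,0,0]],[0.4,[0,1,0],[0,0,0]],[0.4,[0,1,0],[0,0,0]],[0.4,[0,1,0],[0,0,0]],[0.4,[0,1,0],[0,0,0]],[0.4,[0,1,0],[0,0,0]],[0.4,[0,1,0],[0,0,0]],[0.4,[0,0,0],[0,0,0]]]'
python3 -c "
from h import *
lev(150,[488,-334.5,41])
for i in range(3): 
  env.grab_frame('wrist'); go(None)"
```

```text
time_s: 28.18
ee_pos: [489.4, -335.6, 58.3]
ee_rot: [-89.8, -0.0, -120.6]
force: [0.6, 0.2, -0.8]
gripper_width: 43.0
time_s: 29.02
ee_pos: [489.3, -335.5, 50.3]
ee_rot: [-89.8, -0.0, -120.6]
force: [-0.7, 0.4, -2.1]
gripper_width: 43.4
rotvec tool deg [-0.2 -0.6  0. ] j6 -5.0
then shift [-0.2  9.3 -1.6] p [ 489.3 -335.5   50.3]
t 29.07 p [ 489.3 -335.5   50.4] rot [ -89.8   -0.  -120.6] F [ 0.3 -0.  -1.2] T [-0.03 -0.01 -0.04] w 43.4
t 29.12 p [ 489.4 -335.6   50.5] rot [ -89.8   -0.  -120.6] F [ 0.   0.2 -1.8] T [-0.02 -0.04 -0.07] w 43.3
t 29.17 p [ 489.4 -335.6   50.6] rot [ -89.7   -0.  -120.6] F [ 0.4  0.4 -0.8] T [-0.07 -0.05 -0.01] w 43.1
```

```bash
python3 -m handwheel '[[0.4,[0,1,-1.5],[-0.2,0,0]],[0.4,[0,1,0],[0,0,0]],[0.4,[0,1,0],[0,0,0]],[0.4,[0,1,0],[0,0,0]],[0.4,[0,1,0],[0,0,0]],[0.4,[0,1,0],[0,0,0]],[0.4,[0,1,0],[0,0,0]],[0.4,[0,1,0],[0,0,0]],[0.4,[0,0,0],[0,0,0]],[0.4,[0,0,0],[0,0,0]]]'
python3 -c "
from h import *
for i in range(4): 
  env.grab_frame('wrist'); go(None)"
```

```text
time_s: 30.0
ee_pos: [488.1, -334.8, 42.6]
ee_rot: [-90.0, -0.0, -120.6]
force: [-0.4, 0.4, -0.0]
gripper_width: 43.3
t 30.05 p [ 488.1 -334.8   42.6] rot [ -89.9   -0.  -120.6] F [-0.1  0.4 -0.8] T [ 0.09 -0.   -0.01] w 43.0
t 30.1 p [ 488.1 -334.8   42.6] rot [ -89.9   -0.  -120.6] F [-0.8 -0.4 -0.8] T [ 0.05  0.   -0.01] w 43.5
t 30.15 p [ 488.1 -334.8   42.6] rot [ -89.9   -0.  -120.6] F [-1.3  0.1  0.1] T [ 0.03 -0.02 -0.03] w 43.6
t 30.2 p [ 488.1 -334.8   42.6] rot [ -89.9   -0.  -120.6] F [ 0.5  0.1 -0.5] T [ 0.03  0.04 -0.03] w 43.3
```

```bash
python3 -m handwheel '[[0.4,[0,0.8,0],[0,0,0]],[0.4,[0,0.8,0],[0,0,0]],[0.4,[0,0,0],[0,0,0]],[0.4,[0,0,0],[0,0,0]],[0.5,[0,0,0],[0,0,0]],[0.53,[0,0,0],[0,0,0]],[0.57,[0,0,0],[0,0,0]],[0.61,[0,0,0],[0,0,0]],[0.61,[0,0,0],[0,0,0]],[0.61,[0,0,0],[0,0,0]]]'
python3 -m handwheel '[[0.61,[0,-3,0],[0,0,0]],[0.61,[0,-10,0],[0,0,0]],[0.61,[0,-20,0],[0,0,0]],[0.61,[0,-30,0],[0,0,0]],[0.61,[0,-35,0],[0,0,0]],[0.61,[0,-35,0],[0,0,0]],[1,[0,-7,0],[0,0,0]],[1,[0,0,0],[0,0,0]],[1,[0,0,0],[0,0,0]],[1,[0,0,0],[0,0,0]]]'
python3 w.py w13
```

```text
time_s: 31.03
ee_pos: [488.2, -334.9, 41.0]
ee_rot: [-89.9, -0.0, -120.6]
force: [1.3, -0.5, -0.8]
gripper_width: 55.6
time_s: 31.87
ee_pos: [487.1, -334.0, 179.5]
ee_rot: [-90.1, -0.0, -120.6]
force: [0.4, -0.4, 0.5]
gripper_width: 79.7
wrist purple 2656 [242.2 147.6] xy [ 435.7 -262.1] long axis 0.3 sd [26.  36.9]
wrist purple 2336 [320.2 189. ] xy [ 484.  -343.6] long axis 59.3 sd [25.6 36.8]
wrist purple 1635 [253.  224.2] xy [ 396.8 -340.5] long axis 109.5 sd [25.9 39.4]
t 31.92 p [ 487.1 -334.   179.1] rot [ -90.2   -0.  -120.6] F [-0.8  0.6 -0.5] T [-0.06 -0.04  0.02] w 83.5
```

View pics/w13.png

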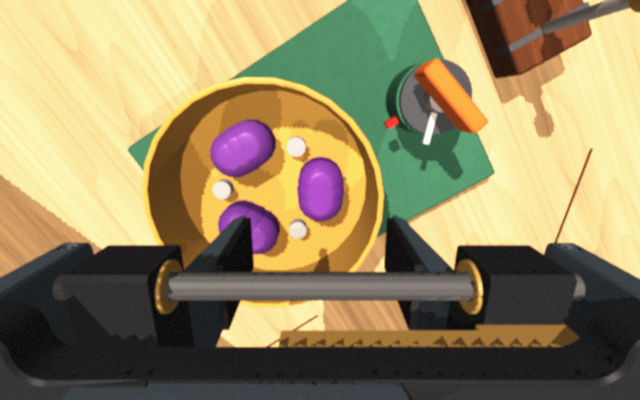

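```bash
python3 -c "
from h import *
c=cam('top')
f=lambda p,z: onz(c,(425+p[0]/9-.5,160+p[1]/9-.5),z)
a,b=f((232,207),121),f((468,148),121); d=b-a
print('bar',a.round(1),b.round(1),((a+b)/2).round(1),np.degrees(np.arctan2(d[1],d[0]))%180,np.linalg.norm(d))
o=f((290,200),72); t=f((420,287),74); m=f((295,357),66); print('disc',o,'tip',t,'mark',m)
ang=lambda v:np.degrees(np.arctan2(v[1],v[0]))
o2=np.array([616,-311.5,0])
for O in (o,o2): print('pointer',ang(t-O),'mark',ang(m-O),'cw remaining',(ang(t-O)-ang(m-O))%360)
go(None)
"

```

```text
bar [ 605.6 -281.   121. ] [ 620.4 -339.1  121. ] [ 613.  -310.1  121. ] 104.26444391475825 59.950376587418425
disc [ 614.7314648  -310.82576389   72.        ] tip [ 592.09000274 -342.79850632   74.        ] mark [ 574.84154813 -312.82186164   66.        ]
pointer -125.30417575661102 mark -177.13529961111888 cw remaining 51.831123854507865
pointer -127.3774444673565 mark -178.16049765153863 cw remaining 50.78305318418214
t 31.92 p [ 487.1 -334.   179.1] rot [ -90.2   -0.  -120.6] F [-0.8  0.6 -0.5] T [-0.06 -0.04  0.02] w 83.5
```

```bash
python3 -c "
from h import *
go([614,-310.5,179])
lev(14.3,[614,-310.5,179])"
```

```text
shift tool xyz [-84.8  -0.2  97.4]
t 31.92 p [ 487.1 -334.   179.1] rot [ -90.2   -0.  -120.6] F [-0.8  0.6 -0.5] T [-0.06 -0.04  0.02] w 83.5
rotvec tool deg [  0.2 -44.9  -0.1] j6 -5.0
then shift [8.600e+00 1.000e-01 1.288e+02] p [ 487.1 -334.   179.1]
```

```bash
python3 -m handwheel '[[0.45,[-21,0,24],[0,0,0]],[0.45,[-21,0,24],[0,0,0]],[0.45,[-21,0,24],[0,0,0]],[0.45,[-21,0,24],[0,0,0]],[0.45,[0,0,0],[0,-7,0]],[0.45,[0,0,0],[0,-7,0]],[0.45,[0,0,0],[0,-7,0]],[0.45,[0,0,0],[0,-7,0]],[0.45,[0,0,0],[0,-7,0]],[0.45,[0,0,0],[0,-7,0]]]'
python3 -m handwheel '[[0.45,[0,0,0],[0,-3,0]],[0.45,[0,0,0],[0,0,0]],[0.45,[0,0,0],[0,0,0]],[0.45,[0,0,0],[0,0,0]],[0.45,[0,0,0],[0,0,0]],[0.45,[0,0,0],[0,0,0]],[0.45,[0,0,0],[0,0,0]],[0.45,[0,0,0],[0,0,0]],[0.45,[0,0,0],[0,0,0]],[0.45,[0,0,0],[0,0,0]]]'
python3 w.py w14
python3 -c "
from h import *
lev(14.3,[614,-310.5,92])"
```

```text
time_s: 32.75
ee_pos: [612.7, -310.7, 178.6]
ee_rot: [-90.2, 0.1, -78.2]
force: [0.4, -0.3, 0.1]
gripper_width: 40.8
time_s: 33.58
ee_pos: [613.4, -311.2, 181.1]
ee_rot: [-90.0, -0.1, -75.6]
force: [1.4, -0.8, -1.3]
gripper_width: 41.2
wrist purple 3309 [150.6  93.3] xy [ 426.6 -266.4] long axis 3.7 sd [26.1 39.9]
wrist purple 3223 [101.3 156.3] xy [ 381.7 -344.5] long axis 140.1 sd [33.9 35.4]
wrist purple 2569 [187.6 179.6] xy [ 475.1 -347.2] long axis 53.5 sd [25.9 39.4]
t 33.63 p [ 613.4 -311.2  181.1] rot [-90.   -0.1 -75.6] F [ 0.1  1.2 -0.1] T [-0.01 -0.13 -0.  ] w 41.3
rotvec tool deg [-0.   0.1  0.1] j6 -42.3
then shift [-0.5 89.1  0.7] p [ 613.4 -311.2  181.1]
```

View pics/w14.png

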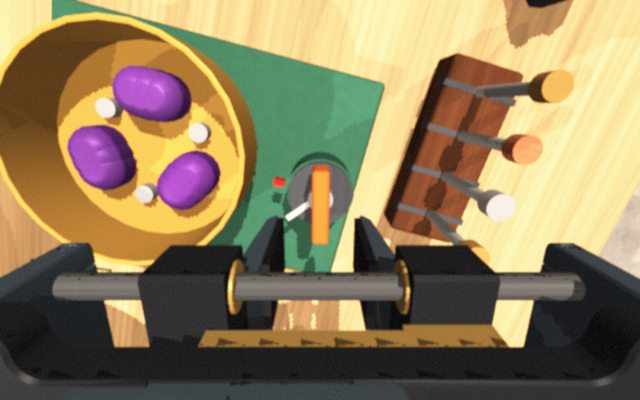

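```bash
python3 -c "
from h import *
c=cam('wrist'); P=np.array([614,-310.5,121.]); u=np.array([np.cos(np.radians(104.3)),np.sin(np.radians(104.3)),0])
print(proj(c,P),proj(c,P+31*u),proj(c,P-31*u))
im=cv2.imread('pics/w14.png');cv2.imwrite('pics/c6.png',cv2.resize(im[140:270,250:390],None,fx=4.5,fy=4.5,interpolation=cv2.INTER_CUBIC))"
```

```text
[317.99179788 209.52052612] [318.03982555 170.54093366] [317.94710716 245.79183106]
```

View pics/c6.png

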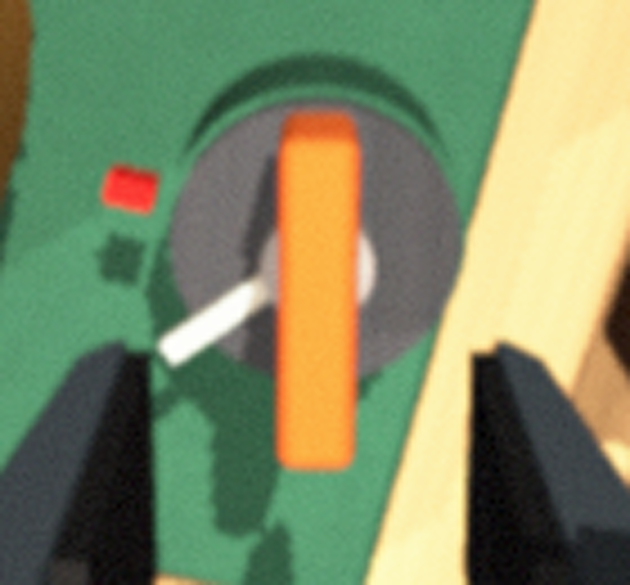

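```bash
python3 -m handwheel '[[0.45,[-0.5,20,2.7],[0,0,0]],[0.45,[0,20,0],[0,0,0]],[0.45,[0,20,0],[0,0,0]],[0.45,[0,15,0],[0,0,0]],[0.45,[0,9,0],[0,0,0]],[0.45,[0,5,0],[0,0,0]],[0.45,[0,0,0],[0,0,0]],[0.1,[0,0,0],[0,0,0]],[0.1,[0,0,0],[0,0,0]],[0.1,[0,0,0],[0,0,0]]]' 25
python3 -m handwheel '[[0.1,[0,0,0],[0,0,0]],[0.1,[0,0,0],[0,0,0]],[0.1,[0,0,0],[0,0,0]],[0.1,[0,0,0],[0,0,0]],[0.1,[0,0,0],[0,0,0]],[0.1,[0,0,0],[0,0,0]],[0.1,[0,0,0],[0,0,0]],[0.1,[0,0,0],[0,0,0]],[0.1,[0,0,0],[0,0,0]],[0.1,[0,0,0],[0,0,0]]]' 25
python3 w.py w15
```

```text
time_s: 34.47
ee_pos: [616.6, -310.4, 93.3]
ee_rot: [-89.9, -0.1, -75.6]
force: [-0.2, -0.3, 0.1]
gripper_width: 23.7
time_s: 35.3
ee_pos: [614.9, -310.8, 93.2]
ee_rot: [-90.1, -0.1, -75.5]
force: [-3.4, -1.0, 6.0]
gripper_width: 14.3
wrist purple 7509 [75.2 88.4] xy [ 417.4 -268.2] long axis 4.9 sd [27.6 46. ]
wrist purple 5324 [134.9 208.6] xy [ 468.7 -352.9] long axis 51.2 sd [27.6 45.2]
wrist purple 4787 [ 28.1 179.4] xy [ 382.7 -349.4] long axis 83.8 sd [27.3 39.6]
t 35.35 p [ 614.9 -310.8   93.2] rot [-90.1  -0.1 -75.5] F [-4.3 -1.2  5.3] T [-0.21  0.83  0.05] w 13.8
```

View pics/w15.png

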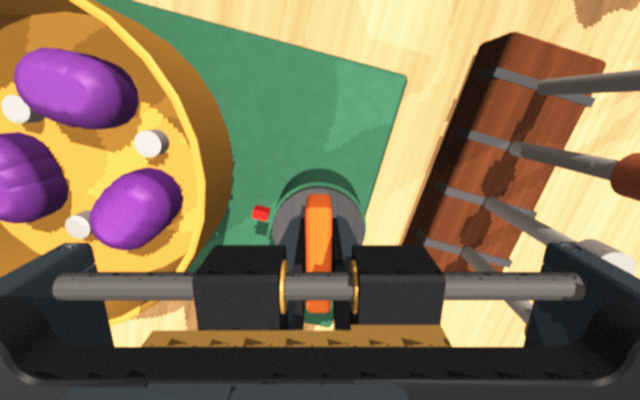

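```bash
python3 -m handwheel '[[0.1,[0,0,-1.8],[0,0,0]],[0.1,[0,0,0],[0,5,0]],[0.1,[0,0,0],[0,5,0]],[0.1,[0,0,0],[0,5,0]],[0.1,[0,0,0],[0,5,0]],[0.1,[0,0,0],[0,5,0]],[0.1,[0,0,0],[0,5,0]],[0.1,[0,0,0],[0,5,0]],[0.1,[0,0,0],[0,0,0]],[0.1,[0,0,0],[0,0,0]]]' 30
python3 w.py w16
```

```text
time_s: 36.18
ee_pos: [614.9, -310.8, 93.2]
ee_rot: [-89.8, -0.0, -110.4]
force: [-1.3, 0.5, 5.7]
gripper_width: 13.7
wrist purple 3921 [ 78.5 232. ] xy [ 416.5 -262.5] long axis 170.5 sd [23.3 49.8]
wrist purple 1655 [168.8 315. ] xy [ 448.7 -363.1] long axis 164.0 sd [19.2 28.8]
wrist purple 569 [116.1 325.2] xy [ 397.4 -355.9] long axis 70.3 sd [ 8.7 23.4]
t 36.23 p [ 614.9 -310.9   93.2] rot [ -89.8   -0.  -110.4] F [-0.7  0.9  5.6] T [-0.07  0.24 -0.04] w 13.7
```

View pics/w16.png

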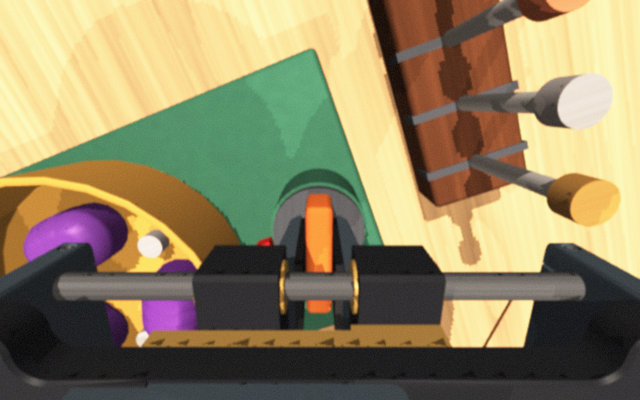

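```bash
python3 -m handwheel '[[0.1,[0,0,0],[0,3,0]],[0.1,[0,0,0],[0,3,0]],[0.1,[0,0,0],[0,3,0]],[0.1,[0,0,0],[0,1,0]],[0.1,[0,0,0],[0,0,0]],[0.1,[0,0,0],[0,0,0]],[0.1,[0,0,0],[0,0,0]],[0.1,[0,0,0],[0,0,0]],[0.1,[0,0,0],[0,0,0]],[0.1,[0,0,0],[0,0,0]]]'
cat > tq.py <<'E'
from h import *
T=[]
for i in range(4):
    env.grab_frame('top'); s=env.state(); T.append(s['torque'])
print('T',np.mean(T,0).round(3),'yaw',s['ee_rot'][2].round(1),s['force'].round(1),s['time_s'])
E
python3 tq.py
python3 -m handwheel '[[0.1,[0,0,0],[0,2.5,0]],[0.1,[0,0,0],[0,2.5,0]],[0.1,[0,0,0],[0,0,0]],[0.1,[0,0,0],[0,0,0]],[0.1,[0,0,0],[0,0,0]],[0.1,[0,0,0],[0,0,0]],[0.1,[0,0,0],[0,0,0]],[0.1,[0,0,0],[0,0,0]],[0.1,[0,0,0],[0,0,0]],[0.1,[0,0,0],[0,0,0]]]'
python3 tq.py
python3 -m handwheel '[[0.1,[0,0,0],[0,2.5,0]],[0.1,[0,0,0],[0,2.5,0]],[0.1,[0,0,0],[0,0,0]],[0.1,[0,0,0],[0,0,0]],[0.1,[0,0,0],[0,0,0]],[0.1,[0,0,0],[0,0,0]],[0.1,[0,0,0],[0,0,0]],[0.1,[0,0,0],[0,0,0]],[0.1,[0,0,0],[0,0,0]],[0.1,[0,0,0],[0,0,0]]]'
python3 tq.py
```

```text
time_s: 37.07
ee_pos: [614.9, -310.9, 93.2]
ee_rot: [-89.8, -0.0, -120.4]
force: [-1.0, 1.0, 5.8]
gripper_width: 13.7
T [-0.109  0.222 -0.075] yaw -120.4 [-1.1 -0.3  5.1] 37.2667
time_s: 38.1
ee_pos: [615.0, -310.9, 93.2]
ee_rot: [-89.8, 0.0, -125.4]
force: [-0.7, -0.3, 5.2]
gripper_width: 13.9
T [-0.093  0.217 -0.059] yaw -125.4 [-0.9  0.1  5.6] 38.3
time_s: 39.13
ee_pos: [614.9, -310.9, 93.2]
ee_rot: [-89.8, 0.0, -130.4]
force: [-0.6, -0.4, 5.2]
gripper_width: 13.8
T [-0.134  0.228 -0.02 ] yaw -130.4 [-0.8 -0.6  5.8] 39.3333
```

```bash
python3 -m handwheel '[[0.1,[0,0,0],[0,2.5,0]],[0.1,[0,0,0],[0,2.5,0]],[0.1,[0,0,0],[0,0,0]],[0.1,[0,0,0],[0,0,0]],[0.1,[0,0,0],[0,0,0]],[0.1,[0,0,0],[0,0,0]],[0.1,[0,0,0],[0,0,0]],[0.1,[0,0,0],[0,0,0]],[0.1,[0,0,0],[0,0,0]],[0.1,[0,0,0],[0,0,0]]]'
python3 tq.py
python3 w.py w17; python3 -c "
from h import *
cv2.imwrite('pics/c7.png',cv2.resize(env.grab_frame('side')[90:190,260:420,::-1],None,fx=4.5,fy=4.5,interpolation=cv2.INTER_CUBIC))
cv2.imwrite('pics/c8.png',cv2.resize(env.grab_frame('top')[140:240,400:530,::-1],None,fx=5,fy=5,interpolation=cv2.INTER_CUBIC))"
```

```text
time_s: 40.17
ee_pos: [614.9, -310.9, 93.2]
ee_rot: [-89.8, 0.0, -135.4]
force: [-0.6, -1.3, 5.7]
gripper_width: 14.2
T [-0.121  0.258 -0.075] yaw -135.4 [-0.5  0.   5.6] 40.3667
wrist purple 2300 [132.8 320.6] xy [ 414.1 -267.4] long axis 176.1 sd [24.  33.3]
t 40.42 p [ 614.9 -310.9   93.2] rot [ -89.8    0.  -135.4] F [ 0.2 -0.1  5. ] T [-0.15  0.25 -0.02] w 14.2
```

View pics/w17.png

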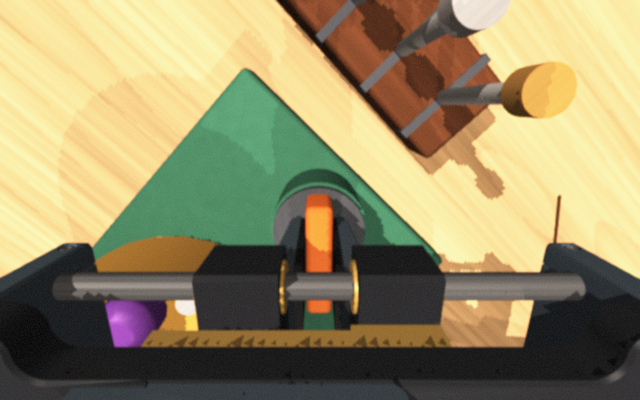

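View pics/c7.png

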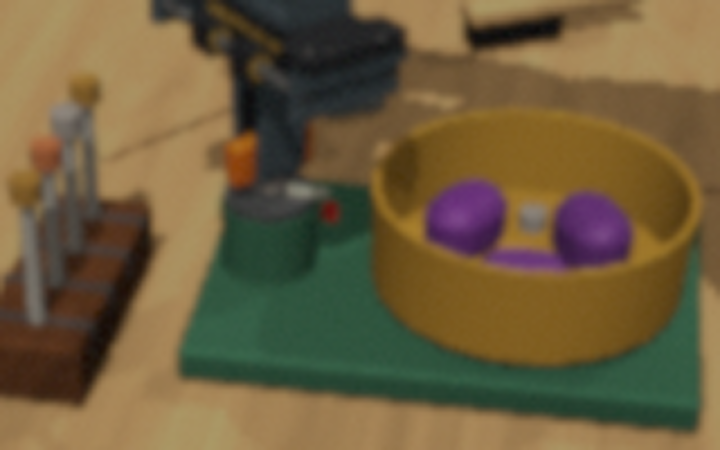

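```bash
python3 -c "
from h import *
c=cam('side')
g=lambda p,z: onz(c,(260+p[0]/4.5-.5,90+p[1]/4.5-.5),z)
O=np.array([615,-311,0])
for p,z in (((325,189),74),((330,212),66),((330,212),60)):
  q=g(p,z); d=q-O; print(q.round(1),np.degrees(np.arctan2(d[1],d[0])).round(1),np.hypot(*d[:2]).round(1))
" 
```

```text
[ 581.3 -324.7   74. ] -157.8 36.4
[ 575.6 -310.    66. ] 178.6 39.4
[ 576.9 -320.    60. ] -166.7 39.1
```

View pics/c8.png

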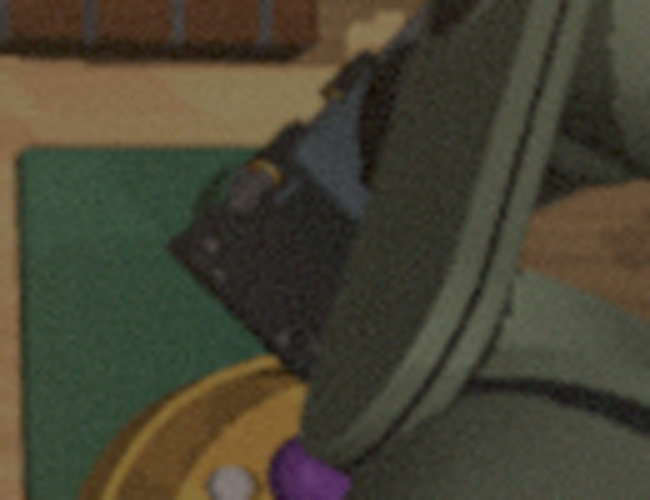

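```bash
python3 -c "
from h import *
s=cam('side');t=cam('top')
print('tip',tri(s,(285+355/8-.5,100+220/8-.5),t,(425+421/9-.5,160+289/9-.5)))
print('mark',tri(s,(285+386/8-.5,100+295/8-.5),t,(425+295/9-.5,160+357/9-.5)))
im=env.grab_frame('side'); cv2.imwrite('pics/c9.png',cv2.resize(im[100:160,290:380,::-1],None,fx=8,fy=8,interpolation=cv2.INTER_CUBIC))
"
python3 -c "
import cv2
im=cv2.imread('pics/w17.png');cv2.imwrite('pics/c10.png',cv2.resize(im[160:340,230:410],None,fx=3.3,fy=3.3,interpolation=cv2.INTER_CUBIC))"
```

```text
tip (array([ 591.77428976, -341.42531089,   78.44524338]), np.float64(1.518058753766039))
mark (array([ 575.60791996, -313.13936278,   64.88086596]), np.float64(1.287732107225821))
```

View pics/c9.png

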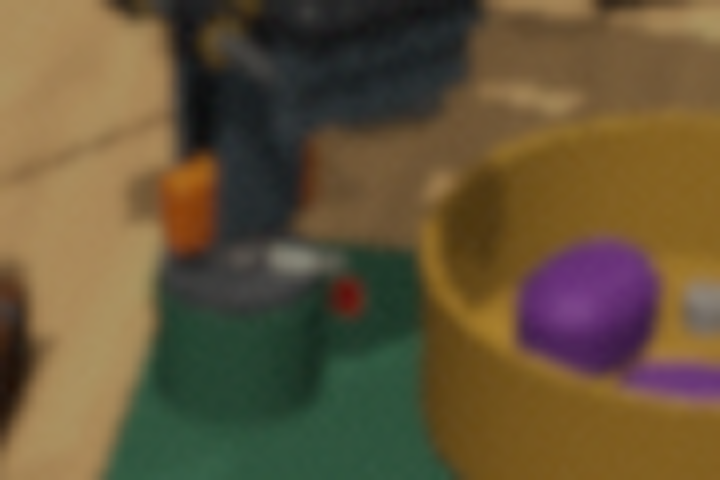

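```bash
python3 -c "
from h import *
s=cam('side')
for z in (74,78):
 for th in (-125,-140,-150,-160,-170,-178):
  a=np.radians(th); p=proj(s,[615+39*np.cos(a),-311+39*np.sin(a),z]); print(z,th,((p+.5-[290,100])*8).round(0))
print(((proj(s,[575.6,-313,65])+.5-[290,100])*8))
"

```

```text
74 -125 [315. 229.]
74 -140 [332. 240.]
74 -150 [340. 248.]
74 -160 [346. 257.]
74 -170 [348. 267.]
74 -178 [347. 274.]
78 -125 [315. 219.]
78 -140 [333. 230.]
78 -150 [341. 239.]
78 -160 [346. 248.]
78 -170 [348. 257.]
78 -178 [347. 265.]
[347.71889556 295.12663826]
```

```bash
python3 -m handwheel '[[0.1,[0,0,0],[0,0,0]],[0.1,[0,0,0],[0,0,0]],[0.1,[0,0,0],[0,0,0]],[0.1,[0,0,0],[0,0,0]],[0.1,[0,0,0],[0,1,0]],[0.1,[0,0,0],[0,1,0]],[0.1,[0,0,0],[0,2,0]],[0.1,[0,0,0],[0,2,0]],[0.1,[0,0,0],[0,2,0]],[0.1,[0,0,0],[0,2,0]]]'
python3 -c "
from h import *
go(None);env.grab_frame('side');go(None)"
python3 tq.py
python3 -c "
from h import *
im=env.grab_frame('side'); cv2.imwrite('pics/c11.png',cv2.resize(im[100:160,290:380,::-1],None,fx=8,fy=8,interpolation=cv2.INTER_CUBIC))"
```

```text
time_s: 41.4
ee_pos: [614.9, -310.9, 93.2]
ee_rot: [-89.8, 0.1, -145.5]
force: [-1.0, 0.4, 5.6]
gripper_width: 13.9
t 41.4 p [ 614.9 -310.9   93.2] rot [-8.980e+01  1.000e-01 -1.455e+02] F [-1.   0.4  5.6] T [-0.15  0.27  0.25] w 13.9
t 41.45 p [ 614.9 -311.    93.2] rot [-8.980e+01  1.000e-01 -1.456e+02] F [-0.8 -0.3  5.1] T [-0.08  0.3   0.09] w 14.1
T [-0.127  0.291  0.003] yaw -145.4 [-0.  -1.   5.6] 41.65
```

View pics/c11.png

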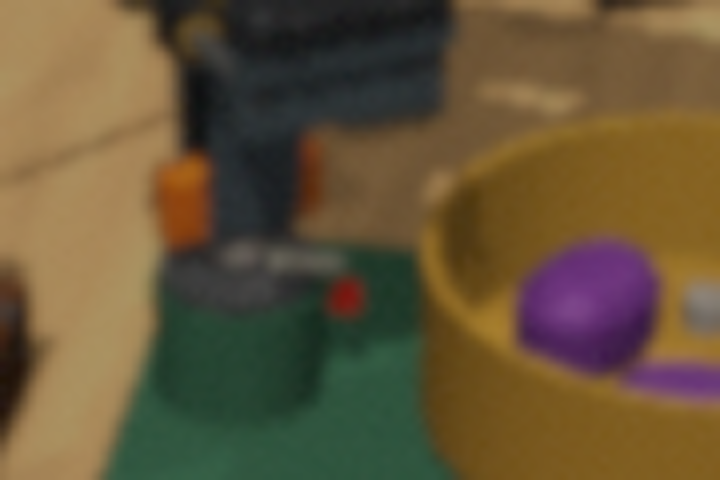

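```bash
python3 -m handwheel '[[0.1,[0,0,0],[0,1,0]],[0.1,[0,0,0],[0,1,0]],[0.1,[0,0,0],[0,2,0]],[0.1,[0,0,0],[0,2,0]],[0.1,[0,0,0],[0,2,0]],[0.1,[0,0,0],[0,2,0]],[0.1,[0,0,0],[0,2,0]],[0.1,[0,0,0],[0,2,0]],[0.1,[0,0,0],[0,2,0]],[0.1,[0,0,0],[0,2,0]]]'
python3 -c "
from h import *
go(None);env.grab_frame('side');go(None)
im=env.grab_frame('side'); cv2.imwrite('pics/c12.png',cv2.resize(im[100:160,290:380,::-1],None,fx=8,fy=8,interpolation=cv2.INTER_CUBIC))"
```

```text
time_s: 42.53
ee_pos: [615.0, -311.0, 93.2]
ee_rot: [-89.8, 0.1, -163.5]
force: [-0.4, -0.5, 5.0]
gripper_width: 13.8
t 42.53 p [ 615.  -311.    93.2] rot [-8.980e+01  1.000e-01 -1.635e+02] F [-0.4 -0.5  5. ] T [-0.09  0.22  0.23] w 13.8
t 42.58 p [ 615.  -311.    93.2] rot [-8.980e+01  1.000e-01 -1.636e+02] F [-0.1  0.2  5.7] T [-0.12  0.32  0.16] w 13.9
```

View pics/c12.png

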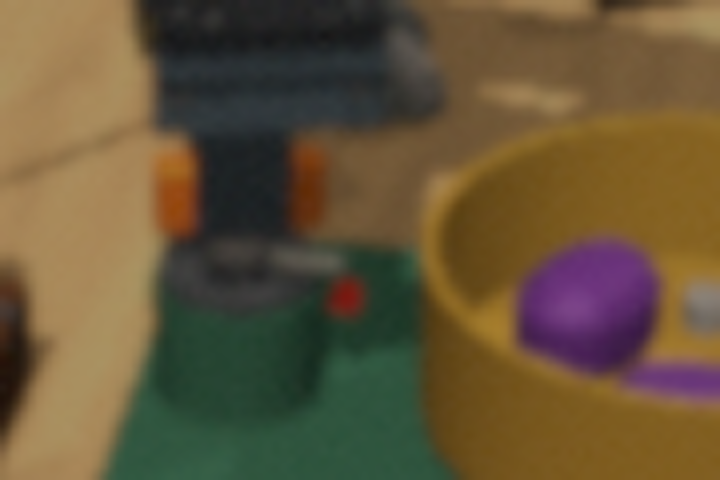

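```bash
python3 -m handwheel '[[0.1,[0,0,0],[0,0,0]],[0.1,[0,0,0],[0,0,0]],[0.25,[0,0,0],[0,0,0]],[0.4,[0,0,0],[0,0,0]],[0.4,[0,0,0],[0,0,0]],[0.4,[0,0,0],[0,0,0]],[0.4,[0,-10,0],[0,0,0]],[0.4,[0,-20,0],[0,0,0]],[0.4,[0,-30,0],[0,0,0]],[0.6,[0,-30,0],[0,0,0]]]'
python3 w.py w18
python3 -c "
from h import *
scene();lev(76.5,[548.6,68.6,182])"
```

```text
time_s: 43.47
ee_pos: [613.6, -310.0, 182.4]
ee_rot: [-90.1, -0.1, -163.5]
force: [0.5, 0.1, 0.3]
gripper_width: 40.7
wrist purple 1014 [310.4 311. ] xy [ 448.  -348.1] long axis 93.2 sd [20.7 30.9]
t 43.52 p [ 616.9 -311.6  190.6] rot [ -89.5    0.5 -163.5] F [ 1.9 -1.1  4.1] T [-0.06 -0.1  -0.07] w 44.2
purple 420 [436.8 255.5] xy [ 444.1 -275.8] long axis 2.0 sd [24.6 31.4]
purple 396 [466.5 237.2] xy [ 488.1 -348.7] long axis 58.0 sd [22.5 33.2]
purple 323 [293.7 211.7] xy [548.4  69. ] long axis 165.0 sd [21.  29.5]
purple 194 [461.6 272.2] xy [ 404.7 -334.2] long axis 145.0 sd [13.3 28.5]
purple 134 [342.2 109.3] xy [804.4 -49. ] long axis 125.0 sd [10.7 32.3]
purple 61 [354.3 114.3] xy [791.6 -79.2] long axis 162.0 sd [11.  11.6]
rotvec tool deg [-0.4 30.  -0.6] j6 45.8
then shift [ 155.3    6.8 -353.9] p [ 617.  -311.7  188.8]
```

View pics/w18.png

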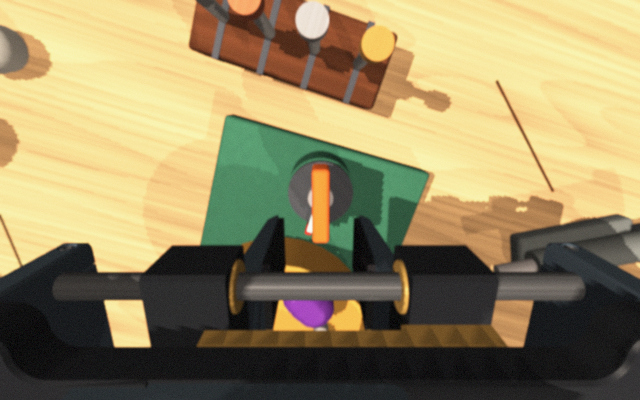

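```bash
python3 -m handwheel '[[1,[0,0,0],[0,6,0]],[1,[0,0,0],[0,6,0]],[1,[0,0,0],[0,6,0]],[1,[0,0,0],[0,6,0]],[1,[0,0,0],[0,6,0]],[1,[13,0,-29.5],[0,0,0]],[1,[13,0,-29.5],[0,0,0]],[1,[13,0,-29.5],[0,0,0]],[1,[13,0,-29.5],[0,0,0]],[1,[13,0,-29.5],[0,0,0]]]'
python3 -m handwheel '[[1,[13,5,-29.5],[0,0,0]],[1,[13,5,-29.5],[0,0,0]],[1,[13,5,-29.5],[0,0,0]],[1,[13,5,-29.5],[0,0,0]],[1,[13,5,-29.5],[0,0,0]],[1,[13,5,-29.5],[0,0,0]],[1,[13,5,-29.5],[0,0,0]],[1,[0,0,0],[0,0,0]],[1,[0,0,0],[0,0,0]],[1,[0,0,0],[0,0,0]]]'
python3 w.py w19
python3 -c "
from h import *
im=scene();cv2.imwrite('pics/c13.png',cv2.resize(im[150:320,395:525,::-1],None,fx=4.5,fy=3.5,interpolation=cv2.INTER_CUBIC));lev(75,[549.5,68.3,3])"
```

```text
time_s: 44.4
ee_pos: [584.7, -150.3, 181.5]
ee_rot: [-90.0, -0.0, 166.4]
force: [0.1, 0.4, 0.2]
gripper_width: 91.0
time_s: 45.23
ee_pos: [545.6, 70.0, 146.6]
ee_rot: [-89.9, 0.0, 166.5]
force: [0.7, -0.5, 0.3]
gripper_width: 91.1
wrist purple 2283 [319.5 183.9] xy [549.9  68.2] long axis 163.0 sd [22.8 32.4]
t 45.28 p [545.8  69.5 146.7] rot [-8.990e+01  1.000e-01  1.664e+02] F [0.7 0.2 0.8] T [ 0.03  0.01 -0.03] w 91.3
purple 392 [467.9 237. ] xy [ 488.6 -352.1] long axis 62.0 sd [23.  32.3]
purple 371 [437.6 255.3] xy [ 444.6 -277.7] long axis 6.0 sd [22.2 31.8]
purple 362 [468.5 273.4] xy [ 402.  -350.7] long axis 117.0 sd [23.3 30. ]
purple 151 [342.6 109.4] xy [803.9 -49.9] long axis 125.0 sd [12.2 30.9]
purple 63 [354.8 114.4] xy [791.4 -80.3] long axis 44.0 sd [11.3 11.5]
purple 63 [340.  123.6] xy [767.7 -43.5] long axis 155.0 sd [11.  11.8]
rotvec tool deg [-0.1  1.4 -0.1] j6 109.7
then shift [-3.700e+00  1.438e+02 -1.000e-01] p [545.9  69.2 146.8]
```

View pics/w19.png

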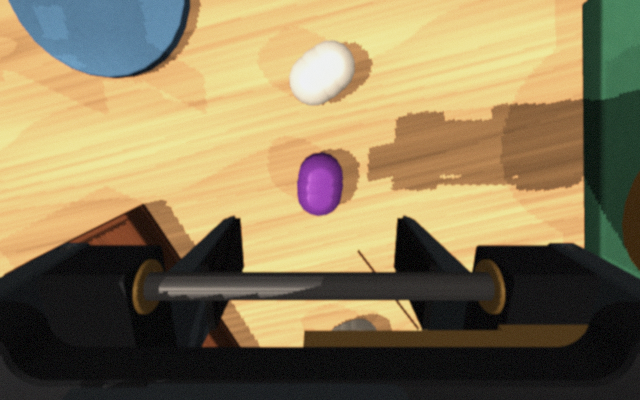

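View pics/c13.png

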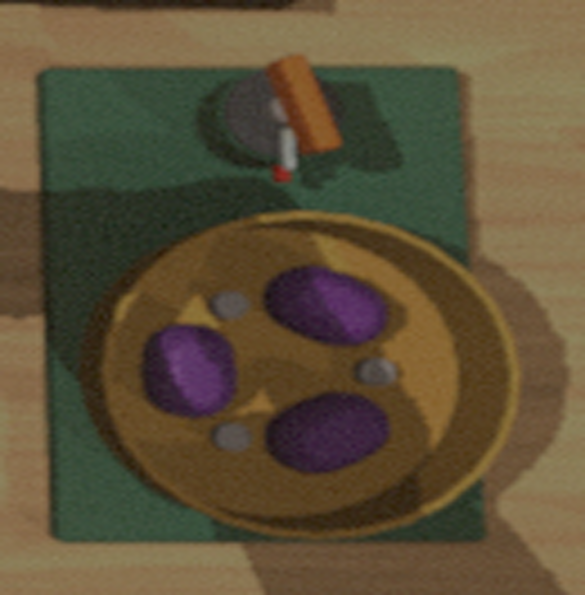

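```bash
python3 -m handwheel '[[1,[-3,25,0],[0,1.4,0]],[1,[0,25,0],[0,0,0]],[1,[0,25,0],[0,0,0]],[1,[0,25,0],[0,0,0]],[1,[0,22,0],[0,0,0]],[1,[0,14,0],[0,0,0]],[1,[0,7,0],[0,0,0]],[1,[0,0,0],[0,0,0]],[0.4,[0,0,0],[0,0,0]],[0.4,[0,0,0],[0,0,0]]]' 25
python3 -m handwheel '[[0.4,[0,0,0],[0,0,0]],[0.4,[0,0,0],[0,0,0]],[0.4,[0,0,0],[0,0,0]],[0.4,[0,0,0],[0,0,0]],[0.4,[0,0,0],[0,0,0]],[0.4,[0,0,0],[0,0,0]],[0.4,[0,0,0],[0,0,0]],[0.4,[0,0,0],[0,0,0]],[0.4,[0,0,0],[0,0,0]],[0.4,[0,0,0],[0,0,0]]]' 25
python3 -m handwheel '[[0.4,[0,-5,0],[0,0,0]],[0.4,[0,-10,0],[0,0,0]],[0.4,[0,-25,0],[0,0,0]],[0.4,[0,-30,0],[0,0,0]],[0.4,[0,-35,0],[0,0,0]],[0.4,[0,-35,0],[0,0,0]],[0.4,[0,-5,0],[0,0,0]],[0.4,[0,0,0],[0,0,0]],[0.4,[0,0,0],[0,0,0]],[0.4,[0,0,0],[0,0,0]]]'
python3 w.py w20
python3 -c "
from h import *
lev(75,[430,300,145])"
```

```text
time_s: 46.17
ee_pos: [549.7, 69.0, 4.8]
ee_rot: [-90.0, 0.2, 165.0]
force: [0.9, -1.9, -0.2]
gripper_width: 80.5
time_s: 47.0
ee_pos: [548.6, 69.3, 3.9]
ee_rot: [-90.0, 0.1, 165.0]
force: [-1.1, -0.9, 3.3]
gripper_width: 43.6
time_s: 47.83
ee_pos: [547.0, 69.4, 147.0]
ee_rot: [-89.9, -0.2, 165.0]
force: [-0.2, 0.4, -1.9]
gripper_width: 43.3
wrist purple 5428 [318.6 238.3] xy [494.1  83.7] long axis 133.6 sd [45.8 46.3]
t 47.88 p [547.1  69.4 146.8] rot [-89.9  -0.2 165. ] F [-0.3 -0.7 -1.5] T [0.03 0.05 0.01] w 43.2
rotvec tool deg [-0.1  0.   0.2] j6 111.1
then shift [ 172.8    1.8 -192.4] p [547.1  69.4 146.8]
```

View pics/w20.png

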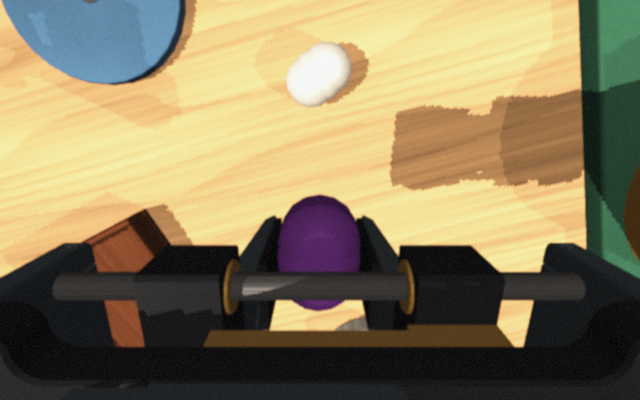

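```bash
python3 -m handwheel '[[0.4,[0,0,0],[0,-5.4,0]],[0.4,[0,0,0],[0,-5.4,0]],[0.4,[0,0,0],[0,-5.4,0]],[0.4,[0,0,0],[0,-5.4,0]],[0.4,[0,0,0],[0,-5.4,0]],[0.4,[0,0,0],[0,0,0]],[0.4,[0,0,0],[0,0,0]],[0.4,[0,0,0],[0,0,0]],[0.4,[0,0,0],[0,0,0]],[0.4,[0,0,0],[0,0,0]]]'
python3 -c "
from h import *
lev(102,[430,300,145])"
```

```text
time_s: 48.72
ee_pos: [548.4, 69.5, 148.4]
ee_rot: [-89.9, -0.0, -168.0]
force: [0.0, -0.7, -1.1]
gripper_width: 43.8
rotvec tool deg [-0.1 -0.   0. ] j6 84.1
then shift [  67.9    3.4 -250.1] p [548.4  69.5 148.4]
```

```bash
python3 -m handwheel '[[0.4,[7.5,0,-27.8],[0,0,0]],[0.4,[7.5,0,-27.8],[0,0,0]],[0.4,[7.5,0,-27.8],[0,0,0]],[0.4,[7.5,0,-27.8],[0,0,0]],[0.4,[7.5,0,-27.8],[0,0,0]],[0.4,[7.5,0,-27.8],[0,0,0]],[0.4,[7.5,0,-27.8],[0,0,0]],[0.4,[7.5,0,-27.8],[0,0,0]],[0.4,[7.5,0,-27.8],[0,0,0]],[0.4,[0,0,0],[0,0,0]]]'
python3 w.py w21
python3 -c "
from h import *
lev(102,[430,300,9.5])"
```

```text
time_s: 49.55
ee_pos: [428.3, 303.9, 148.5]
ee_rot: [-90.1, 0.0, -167.8]
force: [1.1, 0.4, -2.6]
gripper_width: 43.4
wrist purple 5549 [318.7 237.8] xy [375.1 292.5] long axis 171.6 sd [46.5 46.9]
t 49.6 p [429.2 302.  148.4] rot [ -90.     0.  -167.8] F [ 0.4  0.5 -1.3] T [ 0.02 -0.04 -0.02] w 43.4
rotvec tool deg [-0.   0.2 -0. ] j6 111.7
then shift [ -0.4 138.9   2.1] p [429.2 302.  148.4]
```

View pics/w21.png

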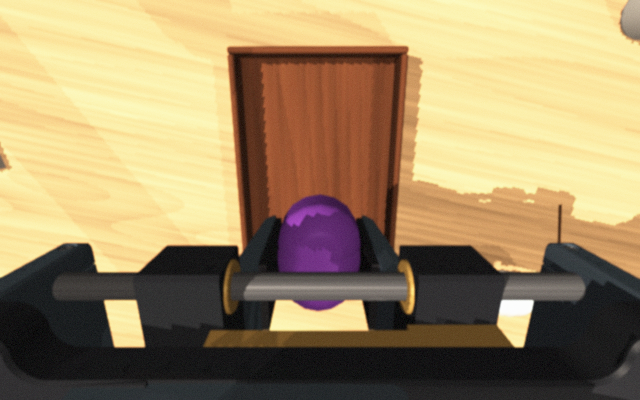

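```bash
python3 -m handwheel '[[0.4,[0,25,0],[0,0,0]],[0.4,[0,25,0],[0,0,0]],[0.4,[0,25,0],[0,0,0]],[0.4,[0,25,0],[0,0,0]],[0.4,[0,17,0],[0,0,0]],[0.4,[0,9,0],[0,0,0]],[0.4,[0,5,0],[0,0,0]],[0.4,[0,3,0],[0,0,0]],[0.4,[0,0,0],[0,0,0]],[0.4,[0,0,0],[0,0,0]]]'
python3 -m handwheel '[[0.4,[0,0.8,0],[0,0,0]],[0.4,[0,0.8,0],[0,0,0]],[0.4,[0,0.8,0],[0,0,0]],[0.4,[0,0.6,0],[0,0,0]],[0.4,[0,0,0],[0,0,0]],[0.4,[0,0,0],[0,0,0]],[0.4,[0,0,0],[0,0,0]],[0.4,[0,0,0],[0,0,0]],[0.4,[0,0,0],[0,0,0]],[0.4,[0,0,0],[0,0,0]]]'
```

```text
time_s: 50.43
ee_pos: [431.1, 300.3, 15.3]
ee_rot: [-90.0, 0.1, -168.0]
force: [0.9, 0.3, -1.3]
gripper_width: 43.6
time_s: 51.27
ee_pos: [430.3, 300.0, 11.4]
ee_rot: [-89.9, 0.0, -168.0]
force: [0.2, 0.1, -1.3]
gripper_width: 43.4
```

```bash
python3 -m handwheel '[[0.4,[0,0.5,0],[0,0,0]],[0.4,[0,0.5,0],[0,0,0]],[0.4,[0,0.4,0],[0,0,0]],[0.4,[0,0.3,0],[0,0,0]],[0.4,[0,0,0],[0,0,0]],[0.4,[0,0,0],[0,0,0]],[0.4,[0,0,0],[0,0,0]],[0.4,[0,0,0],[0,0,0]],[0.4,[0,0,0],[0,0,0]],[0.4,[0,0,0],[0,0,0]]]'
```

```text
time_s: 52.1
ee_pos: [430.3, 300.0, 9.9]
ee_rot: [-89.9, 0.0, -168.0]
force: [-0.9, -0.2, 4.6]
gripper_width: 43.2
```

Contact; release, retreat and check.

```bash
python3 -m handwheel '[[0.5,[0,0,0],[0,0,0]],[0.55,[0,0,0],[0,0,0]],[0.62,[0,0,0],[0,0,0]],[0.62,[0,0,0],[0,0,0]],[0.62,[0,0,0],[0,0,0]],[0.62,[0,-5,0],[0,0,0]],[0.62,[0,-20,0],[0,0,0]],[0.62,[0,-30,0],[0,0,0]],[0.62,[0,-35,0],[0,0,0]],[0.62,[0,-35,0],[0,0,0]]]'
python3 -m handwheel '[[0.62,[0,-35,0],[0,0,0]],[0.62,[0,-20,0],[0,0,0]],[0.62,[36,0,0],[0,0,0]],[0.62,[36,0,0],[0,0,0]],[0.62,[0,0,0],[0,0,0]],[0.62,[0,0,0],[0,0,0]],[0.62,[0,0,0],[0,0,0]],[0.62,[0,0,0],[0,0,0]],[0.62,[0,0,0],[0,0,0]],[0.62,[0,0,0],[0,0,0]]]'
python3 w.py w22
python3 -c "
from h import *
im=scene(); cv2.imwrite('pics/t9.png',im[:,:,::-1]); cv2.imwrite('pics/s9.png',env.grab_frame('side')[:,:,::-1]);go(None)"
```

```text
time_s: 52.93
ee_pos: [429.7, 299.8, 136.0]
ee_rot: [-89.9, -0.0, -168.0]
force: [0.5, 0.5, -0.7]
gripper_width: 56.8
time_s: 53.77
ee_pos: [360.6, 285.4, 189.4]
ee_rot: [-89.9, 0.0, -168.0]
force: [0.6, 0.3, 0.7]
gripper_width: 56.3
wrist purple 2239 [318.5 111.6] xy [431.9 300.3] long axis 10.9 sd [24.  32.4]
t 53.82 p [360.4 285.3 189.4] rot [ -89.9    0.  -168. ] F [-0.5  0.6  0.6] T [ 0.01 -0.05 -0.08] w 56.3
purple 433 [467.5 273.3] xy [ 402.  -348.2] long axis 114.0 sd [23.7 33. ]
purple 425 [195.3 261. ] xy [429.3 303. ] long axis 12.0 sd [24.7 31.3]
purple 421 [467.2 237.1] xy [ 488.4 -350.4] long axis 66.0 sd [23.3 33.5]
purple 418 [436.6 255.5] xy [ 444.2 -275.4] long axis 3.0 sd [24.4 31.5]
purple 148 [342.5 109.5] xy [803.9 -49.7] long axis 124.0 sd [11.7 31. ]
purple 66 [354.6 114.5] xy [791.2 -79.8] long axis 61.0 sd [11.4 12. ]
purple 62 [339.9 123.7] xy [767.4 -43.2] long axis 166.0 sd [10.7 12. ]
t 53.92 p [360.2 285.2 189.4] rot [ -89.9   -0.  -168. ] F [ 0.9  0.5 -0.5] T [ 0.07  0.02 -0.03] w 56.3
```

View pics/t9.png

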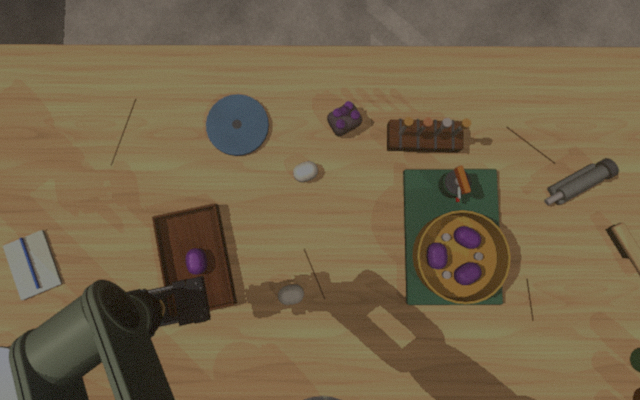

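View pics/s9.png

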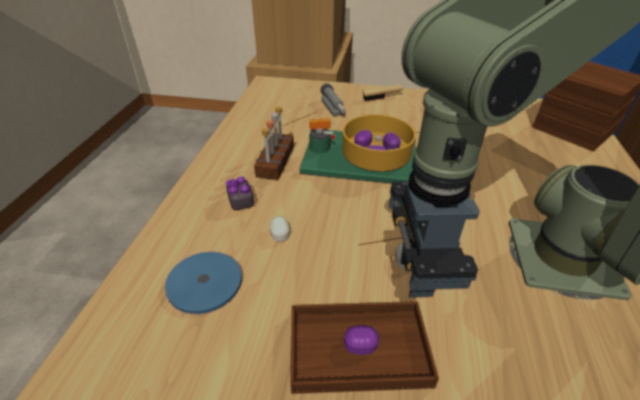

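View pics/w22.png

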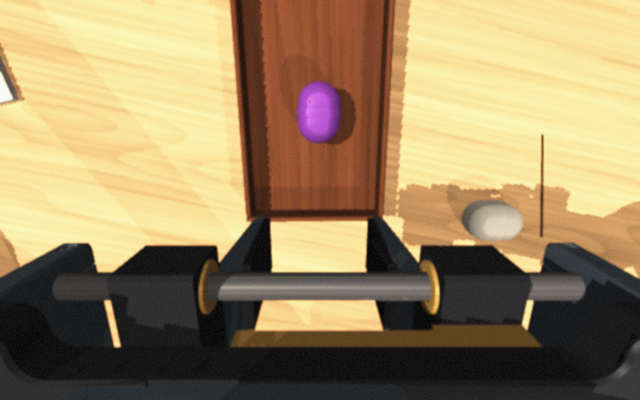

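```bash
python3 -c "
from h import *
print(env.job_done())"
```

```text
the job is handed in; nothing more can be done
None
```

The job is done and handed in at about 54 s. The hand-in reports no verdict, so what follows rests on my own checks.

**Stones:** There were four purple stones at the start. I lowered three to the pot floor, each released once the pot was carrying most or all of its weight. They lie flat between the three white pins that showed as the pot sank. The fourth went into the tray after the knob was tightened. The last top view shows three in the pot at pixels (437,255), (467,237) and (468,273), and one in the tray at (195,261).

**Knob:** I turned it about 88° clockwise. My estimate before turning was that the spindle had about 52° left to its stop, so the clutch slipped about 36°, inside a quarter turn. While turning I read 0.23–0.25 N m, and the white pointer stayed at the red mark.

**Left alone:** The lap, chunk, dop stand and both white look-alikes show at the same pixels as at the start.

**Checks that were unclear:**
- The static torque readings stayed near zero even at the stop, so the slip shows only in the readings taken while turning and in the pointer.
- One side-view reading put the pointer about 8° short of the mark. The later top view shows it on the mark.
- The force noise (about ±0.7 N) meant I also used the height to judge when the second and third stones were down.

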